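# Changing the batch in the UV cabinet

## Task

Change the batch in the UV cabinet: pull up the sprung selector knob on its right-hand deck, turn it from OFF (black dot) to LOAD (green dot) and let it drop into its notch, then slide the amber sash up the slope until it stays up by itself. Stand the finished condenser from inside upright in the blue tray, and stand every dirty focus knob and eyepiece that is on the bench upright on the cabinet floor. Then close the sash fully, set the selector to UV (violet dot) and let it drop home in the notch; leave everything else on the bench where it is.

Things in the scene. Friction and masses are not known exactly. Their poses are not given: they have to be found in the camera images.
- cabinet: White UV cabinet with a sloping front, fixed. Origin: centre of the chamber's underside; x from front to back, y to the left seen from the front, z up. Chamber 350 deep (x -175..175), 340 wide; inside y -160..160; floor top z 12; front lip x -175..-169, top z 80; back z 282. A white panel closes the slope from 218 up-slope on; the amber sash covers the opening below it.
- lip (a point): Middle of the lip's top front edge (cabinet x -175, y 0, z 80): the slope starts here, rising back at 30 degrees from level. Axes as the cabinet's.
- chamber (a point): Point on the chamber floor, mid-width, 85 mm behind the front face (cabinet x -90, y 0, z 12). With the sash fully up, a downward-pointing hand can stand parts on the floor along the line through here parallel to the cabinet's y, to 120 mm either side. Axes as the cabinet's.
- deck (a point): Centre of the selector on the deck top, right of the chamber (cabinet x -95, y -222, z 110). The grey control column spans cabinet y -170..-278: deck top z 110 for x -175..0, housing top z 175 behind it. Dots on the deck 48 from this point: black OFF, green LOAD, violet UV. Axes as the cabinet's.
- sash (a joint): Sash travel up the slope in m: 0 shut, 0.210 fully up. 0.6 kg. Let go below about 0.11 it slides shut by its weight; above 0.135 two sprung side shoes hold it by friction. Lifting takes 4 N, up to 15 N in the shoes. It moves only with the selector at LOAD: at OFF and UV a latch arm under the knob blocks the lug at its right edge, and the arm swings over only if the sash is shut.
- sash_handle (a point): Middle of the sash's steel bar handle: round bar 13 thick, 130 long along the cabinet's y, bar centre 46 off the slope, on two end posts, 45 up-slope of the sash's lower edge. Moves with the sash along (cos 30, 0, sin 30 degrees) in cabinet axes. Site axes: x up-slope, y as the cabinet's, z outward. The sash is 340 wide, 225 along the slope.
- knob_pull (a joint): How far the selector knob is pulled up out of its notch, in m: 0 dropped home, 0.016 fully up. A spring pulls it down (about 8 N at home, 12 N fully up). It turns only when lifted more than 0.010.
- knob_turn (a joint): Angle of the selector in rad, counter-clockwise seen from above: 0 OFF (start), 1.222 LOAD, 2.443 UV, each with a notch for the index pin; the round-nosed pin finds its notch if let down within about 0.1 rad. Stops at -0.15 and 2.59.
- knob_grip (a point): Grip point on the selector's vertical axis: brown bar grip 58 long, 16 thick, 40 high; this point is 24 above the bar's foot, 16 below its top, 174 above the bench at rest. A 72 mm round flange has its top 6 below the bar's foot. x axis: along the bar to its white pointer end (at 200 degrees from the cabinet's x at OFF, 270 at LOAD, 340 at UV, counter-clockwise); z up.
- clean_tray: Blue open tray, fixed, outside 150 (x) by 190 (y) by 22 high, walls and floor 4 thick. Origin: centre of the underside.
- condenser: Finished microscope condenser, standing upright inside the cabinet at the start; black body 64 diameter to 24 high, aluminium ring 52 diameter to 34, brass neck 40 diameter from 34 to the top at 66. 0.22 kg. Origin: centre of its underside, z its upright axis.
- focus_knob_a: Dirty chrome focus knob, dented, standing upright on the bench at the start; its origin is the centre of its underside and its z axis its upright axis. Knurled disc 56 diameter to 26 high, smooth boss 36 diameter from 26 to the top at 62. 0.18 kg. May be absent.
- focus_knob_b: Dirty chrome focus knob, dented, standing upright on the bench at the start; its origin is the centre of its underside and its z axis its upright axis. Knurled disc 56 diameter to 26 high, smooth boss 36 diameter from 26 to the top at 62. 0.18 kg. May be absent.
- eyepiece_a: Dirty eyepiece, standing upright on the bench at the start; its origin is the centre of its underside and its z axis its upright axis. Rubber eyecup 52 diameter to 22 high, black body 44 diameter to 40, chrome barrel 30 diameter from 40 to the top at 74. 0.12 kg. May be absent.
- eyepiece_b: Dirty eyepiece, standing upright on the bench at the start; its origin is the centre of its underside and its z axis its upright axis. Rubber eyecup 52 diameter to 22 high, black body 44 diameter to 40, chrome barrel 30 diameter from 40 to the top at 74. 0.12 kg. May be absent.
- lamp_housing: Bystander: cracked beige lamp housing, 100 by 150 by 90 high, with a snout 30 long towards its -x. Origin under its centre.
- switch_box: Bystander: dark brown bakelite switch box, 70 by 100 by 48 high. Origin under its centre.
- slide_box: Bystander: grey and white slide box, 85 by 100 by 36 high. Origin under its centre.
- cleaner: Bystander: small bottle of lens cleaner, 44 diameter, 110 high. Origin under its centre.
- petri: Bystander: glass petri dish with lid, 84 diameter, 16 high. Origin under its centre.
- lens_brush: Bystander: lens brush lying on the bench, 150 long. Origin under its centre.

How it is judged:
By the outcome, as a careful person would: the job done as asked, in the order asked, and still so for the second after the job is handed in, with the robot touching nothing.
Of focus_knob_a, focus_knob_b, eyepiece_a, eyepiece_b only 2 to 4 are there at a start; the rules pass over those that are not, and their reading is None.
At some moment in a run one of focus_knob_a, focus_knob_b, eyepiece_a, eyepiece_b, condenser may be knocked a few centimetres aside while the robot is not near it.
It also fails if it takes over 210 s, if anything falls off the work surface, if the arm or the gripper's body presses on something with over 40 N, if the wrist force passes 120 N, or if a joint passes its speed limit or range.

## Robot

A 6-joint arm with a two-finger parallel gripper is mounted at the origin on the work surface. World frame = base frame: x ahead of the robot, y to its left, z up, the work surface at z = 0. Lengths are in mm, angles in rad, forces in N, time in s.
With the tool pointing down it reaches from about 350 to 875 mm from the base axis. Payload 4.2 kg.
Tool frame: the origin (TCP) lies between the finger pads; the fingertips stand 19 mm ahead of it and the grasp point (between the pads) is the TCP; y points along the fingers, z is the direction in which the jaws open and shut, and the axes are right-handed (so a half turn about y gives the same grasp; the last joint's range is limited). The gripper opens to 85 mm and grips with 20 to 120 N. Pads are 22 mm wide; open, the fingers measure 114 mm over their backs; the gripper's body (76 mm by 85 mm) begins 54 mm behind the grasp point. The pads swing forward as they close: fully open they stand 13 mm farther back than shut.
Start: joints at [-0.869, 0.385, 0.008, 0, -1.194, -0.259], TCP at [267.806, -564.694, 250.312] pointing down, gripper open.
Joint ranges: [-3.14, 3.14], [-1.21, 2.06], [-1.07, 1.41], [-3.16, 2.05], [-2.99, -0.16], [-3.1, 3.1]. Speed limits (rad/s): [2.79, 2.79, 3.14, 3.14, 3.14, 3.14].

## Interface

Orientations are given as a unit quaternion [x, y, z, w].
In Python, from bench import arm gives the robot as it stands.
- The arm moves only by the shell command python3 -m inch 'ROWS'. ROWS is JSON, a list of rows, each a list of 7 numbers: the opening, from 0 (shut) to 1 (fully open), then the shift along the tool's x, y, z in cm, then the turn, a rotation vector about the tool's x, y, z in degrees. A call has 1 to 20 rows; each row is the pose to reach, as a shift and turn from the pose commanded when the call began, along the tool's axes at that moment; what a row does not reach only later rows make up. A row lasts 1/12 s, in which the tool goes at most 41.7 mm and 7.16 degrees, less where a joint would pass 70% of its speed; a pose out of reach is approached as far as the arm can. A call with a gripper value outside its range is refused whole. The fingers move at their own pace and stop on an object; the grip force is fixed at half the most. Time passes only in rows, so rows that repeat a pose let the fingers close. It gives the time, the measured TCP pose, the force and the opening at its end, in the units of the state.
- arm.read_state(): the state, without advancing time (a new reading comes with each control period).
- arm.get_image(name): name is "scene" or "side" or "wrist"; returns the picture (384x512x3 uint8, red, green, blue); there is no depth.
- arm.camera_params(name): a dict with "fx", "fy", "cx", "cy" (pixels), "rvec" (rotation vector, rad) and "tvec" (3), from world to camera coordinates, as OpenCV has them. Camera axes: x right, y down, z forward; pixel columns grow to the right and rows downward; lengths in mm; the calibration is good to about 2 mm. A picture is of the moment at which its call begins: read the wrist's pose just before it. camera_params takes no time and is no camera call; for the wrist camera it gives the pose at the moment of the call.
- arm.job_done(): hands the job in, once; it reports no verdict.
Trained networks look in the newest picture that a camera, given by its name, has taken for a name from the list of things; names that differ only in an ending like _2 or _b are one class to them, and where a whole thing is asked for, a point or a joint stands for the part that bears it (a point fixed in the world has none). Each returns a list of dicts, best first, with "conf" (0 to 1); they miss things now and then, are a little off and sometimes report something else, mostly with a low value. They report only what shows in the picture. A call takes as long as a camera call.
- arm.masks_of(label, camera): "mask" (384x512 bool, what is visible of it) and "extent" ([left, top, width, height] in pixels, round what is visible of it).
The state is a dict: "clock": time; "joints": joint angles; "joint_vel": joint speeds; "joint_efforts": joint torques, N m; "position": TCP position; "ee_rot": TCP orientation; "contact_force": force on the tool from outside, world axes, zero at the start; "wrist_torque": the same for the moment, N m; "gripper_width": finger opening in mm.
Only numpy, scipy, OpenCV 4.12 (cv2) and the standard library are available. Lean on these libraries where they do the work, as an engineer would, in place of code of your own. Each camera call takes 0.05 s, during which the arm holds its last target.

## Working session

There is one attempt and no reset: what is moved stays moved. The work goes in short steps, Python scripts to look and compute and a shell command to move; the robot and the scene stay as the last step left them, time stands still between calls to the robot, and variables do not carry over. Pictures are saved under pics/ and viewed, and the job is handed in when it is done.

```bash
ls -la; mkdir -p pics
cat > h.py <<'E'
import numpy as np, cv2
from bench import arm
from scipy.spatial.transform import Rotation as R
def save(name,fn):
    im=arm.get_image(name); cv2.imwrite('pics/'+fn,cv2.cvtColor(im,cv2.COLOR_RGB2BGR)); return im
def cam(name):
    p=arm.camera_params(name); K=np.array([[p['fx'],0,p['cx']],[0,p['fy'],p['cy']],[0,0,1]]); Rm=R.from_rotvec(np.array(p['rvec']).ravel()).as_matrix(); t=np.array(p['tvec']).ravel(); return K,Rm,t
def ray(name,u,v,c=None):
    K,Rm,t=c or cam(name); d=Rm.T@np.linalg.inv(K)@np.array([u,v,1.]); o=-Rm.T@t; return o,d
def atz(name,u,v,z,c=None):
    o,d=ray(name,u,v,c); return o+d*(z-o[2])/d[2]
def proj(name,P,c=None):
    K,Rm,t=c or cam(name); q=K@(Rm@np.asarray(P,float)+t); return q[:2]/q[2]
def st():
    s=arm.read_state(); print('t',round(s['clock'],2),'p',np.round(s['position'],1),'q',np.round(s['ee_rot'],4),'J',np.round(s['joints'],2),'F',np.round(s['contact_force'],1),'w',round(s['gripper_width'],1)); return s
E
python3 - <<'E'
from h import *
s=st(); print(R.from_quat(s['ee_rot']).as_matrix().round(3))
for n in ['scene','side','wrist']:
    save(n,n+'0.png'); K,Rm,t=cam(n); print(n,K[0,0],(-Rm.T@t).round(0),Rm[2].round(2))
E
```

```text
total 12
drwxr-xr-x  3 agent agent 4096 Dec  7 16:46 .
drwxr-xr-x 23 root  root  4096 Dec  7 16:46 ..
drwxr-xr-x  2 agent agent 4096 Dec  7 16:46 pics
t 0.0 p [ 267.6 -564.2  249.2] q [-0.6891 -0.155   0.1554  0.6906] J [-0.87  0.39  0.01 -0.   -1.19 -0.26] F [-0.   0.1 -0.7] w 85.3
[[ 0.904 -0.001 -0.428]
 [ 0.428  0.002  0.904]
 [-0.    -1.     0.002]]
scene 466.8488556310859 [1473.    9.  933.] [-0.75 -0.1  -0.65]
side 392.626077382184 [291. 567. 800.] [ 0.25 -0.69 -0.68]
wrist 287.6138052502172 [ 201. -595.  373.] [ 0.26  0.13 -0.96]
```

View pics/scene0.png

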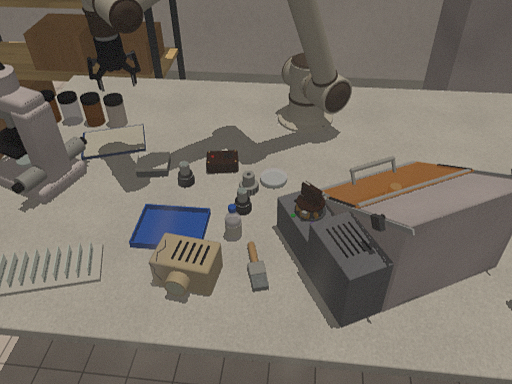

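View pics/side0.png

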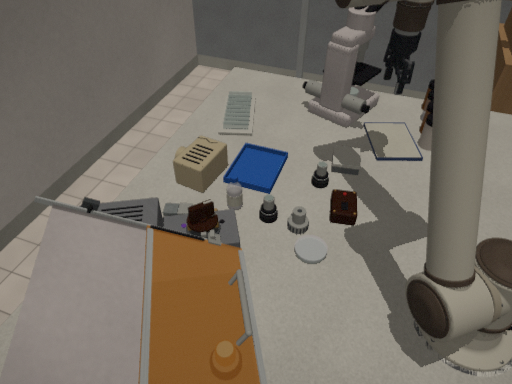

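View pics/wrist0.png

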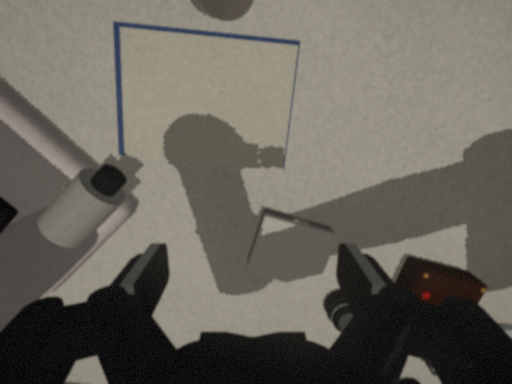

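The scene view shows three dirty parts: eyepieces at about (185,175) and (242,202), and a focus knob at (249,182). The tray is at (170,227), the selector at (310,200), and the sash handle at (373,167). I'll zoom in for cabinet features next.

Run:
```python
from h import *
a=cv2.imread('pics/scene0.png')[140:330,260:512]; cv2.imwrite('pics/c1.png',cv2.resize(a,None,fx=3,fy=3,interpolation=cv2.INTER_CUBIC))
a=cv2.imread('pics/side0.png')[190:384,0:270]; cv2.imwrite('pics/c2.png',cv2.resize(a,None,fx=2.9,fy=2.9,interpolation=cv2.INTER_CUBIC))
for l in ['cabinet','clean_tray','condenser','focus_knob_a','eyepiece_a','knob_grip','sash_handle','lamp_housing','switch_box','slide_box','cleaner','petri','lens_brush']:
    for n in ['scene','side']:
        arm_=arm.masks_of(l,n)
        for m in arm_[:5]:
            ys,xs=np.nonzero(m['mask']); print(l,n,round(m['conf'],2),m['extent'],xs.mean().round(1),ys.mean().round(1))
```

```text
cabinet scene 0.82 [275.9, 155.0, 236.1, 173.2] 396.3 233.3
cabinet side 0.87 [0.9, 193.2, 266.3, 190.3] 136.3 299.2
clean_tray scene 0.8 [126.6, 203.0, 82.9, 45.4] 168.4 224.1
clean_tray side 0.72 [222.1, 142.2, 70.6, 51.1] 256.9 166.8
clean_tray side 0.29 [137.6, 225.9, 130.9, 158.1] 196.8 312.1
condenser scene 0.21 [201.2, 149.3, 41.1, 23.2] 222.1 162.0
focus_knob_a scene 0.68 [238.0, 168.2, 21.4, 30.8] 249.5 182.8
focus_knob_a side 0.79 [287.9, 206.7, 22.5, 25.0] 297.7 220.1
focus_knob_a side 0.57 [187.2, 201.0, 30.1, 35.1] 202.1 217.2
focus_knob_a side 0.26 [137.9, 223.9, 130.7, 160.1] 196.9 312.6
eyepiece_a scene 0.67 [174.8, 161.6, 19.1, 26.5] 185.5 175.9
eyepiece_a scene 0.66 [236.0, 187.1, 15.5, 26.1] 242.9 201.8
eyepiece_a side 0.92 [259.0, 194.6, 19.0, 26.7] 268.0 209.6
eyepiece_a side 0.85 [309.3, 160.8, 18.6, 25.3] 320.3 175.3
knob_grip scene 0.82 [297.5, 182.2, 27.8, 30.8] 310.9 198.4
knob_grip side 0.97 [184.4, 199.1, 35.8, 37.5] 201.7 217.2
sash_handle scene 0.63 [321.5, 156.7, 150.7, 53.5] 389.4 181.7
sash_handle side 0.79 [140.1, 220.8, 128.9, 163.2] 196.8 312.7
lamp_housing scene 0.33 [320.9, 158.7, 151.9, 51.8] 389.5 181.9
lamp_housing side 0.59 [172.7, 135.4, 56.3, 57.1] 200.0 163.0
switch_box scene 0.83 [204.4, 151.5, 38.0, 23.3] 222.0 161.6
switch_box side 0.7 [330.4, 189.9, 28.0, 34.7] 343.2 206.8
switch_box side 0.62 [258.8, 192.9, 18.6, 27.2] 267.9 209.3
slide_box scene 0.57 [137.6, 152.0, 28.1, 27.3] 152.9 164.5
slide_box side 0.66 [330.7, 145.4, 30.3, 27.9] 345.6 159.8
cleaner scene 0.68 [225.8, 208.6, 16.6, 31.8] 232.9 223.8
cleaner scene 0.57 [275.8, 157.1, 233.0, 171.6] 396.4 233.4
cleaner side 0.62 [187.0, 198.4, 31.5, 39.6] 201.8 216.9
petri scene 0.57 [262.5, 166.0, 26.8, 21.8] 273.5 177.7
petri side 0.95 [292.3, 236.6, 36.5, 28.3] 310.2 248.8
lens_brush scene 0.72 [246.5, 242.9, 23.9, 49.1] 256.5 270.8
lens_brush side 0.8 [160.1, 202.3, 54.2, 11.2] 177.1 208.4
```

View pics/c1.png

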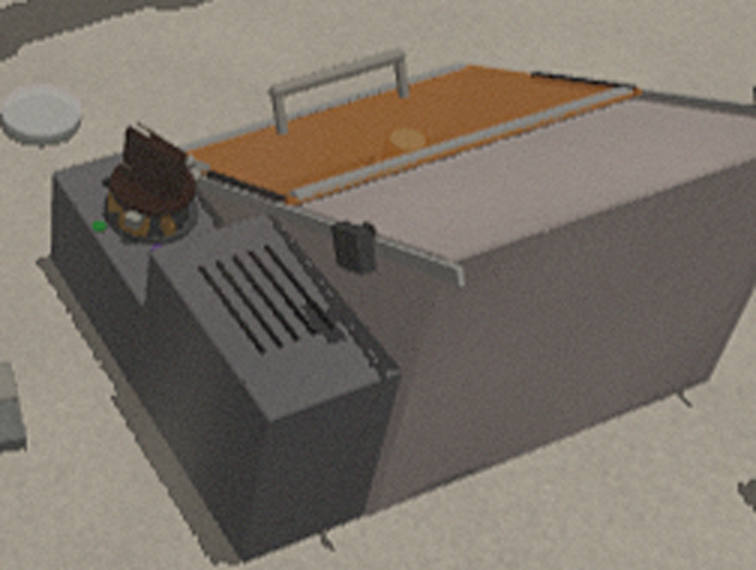

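View pics/c2.png

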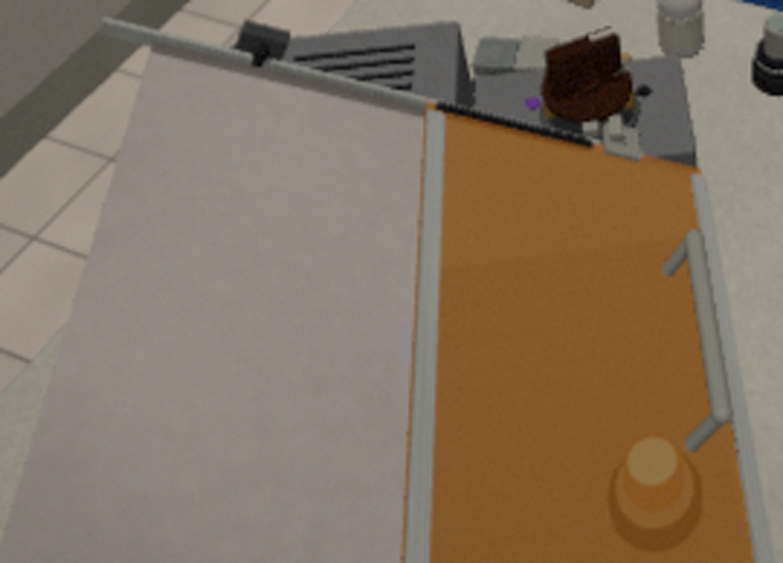

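```bash
cat > fit.py <<'E'
from h import *
from scipy.optimize import least_squares
c30,s30=np.cos(np.pi/6),.5
def slope(s,n,y): return [-175+s*c30-n*s30,y,80+s*s30+n*c30]
obs=[('scene',[0,-278,175],(310,223.3)),('scene',[-175,-278,110],(277.3,198.3)),('scene',[175,170,0],(496,266.7)),
('scene',slope(45,46,-65),(350.7,171)),('scene',slope(45,46,65),(394.3,158.3)),
('side',slope(45,46,-65),(239,271.7)),('side',slope(45,46,65),(249,332)),('side',[-175,-278,110],(236.2,210))]
C={n:cam(n) for n in ['scene','side']}
def W(p,P): 
    c,s=np.cos(p[2]),np.sin(p[2]); return np.array([p[0]+c*P[0]-s*P[1],p[1]+s*P[0]+c*P[1],p[3]+P[2]])
def f(p): return np.concatenate([proj(n,W(p,P),C[n])-uv for n,P,uv in obs]+[[p[3]/3]])
if __name__=='__main__':
    r=least_squares(f,[700,400,0,0],loss='soft_l1'); p=r.x; print(p.round(3),np.degrees(p[2]).round(1)); print(r.fun[:-1].reshape(-1,2).round(1) if 0 else f(p)[:-1].reshape(-1,2).round(1))
    for n,P in dict(deck=[-95,-222,110],grip=[-95,-222,174],handle=slope(45,46,0),lip=[-175,0,80],chamber=[-90,0,12]).items():
        print(n,W(p,P).round(1),[proj(q,W(p,P),C[q]).round(1) for q in C])
    def obj(l,uvs,h):
        best=least_squares(lambda X:np.concatenate([proj(n,[X[0],X[1],h],C[n])-uv for n,uv in uvs]),[500,0]); print(l,best.x.round(1),best.fun.round(1))
    obj('ep_a',[('scene',(185.3,176)),('side',(320,175))],35)
    obj('ep_b',[('scene',(242.9,201.8)),('side',(268,209.6))],35)
    obj('fk',[('scene',(249.5,182.8)),('side',(297.7,220.1))],28)
    obj('tray',[('scene',(168.4,224.1)),('side',(256.9,166.8))],6)
    obj('petri',[('scene',(273.5,177.7)),('side',(310.2,248.8))],8)
    obj('cleaner',[('scene',(232.9,223.8)),('side',(234,196))],55)
    obj('switch',[('scene',(222,161.6)),('side',(343.2,206.8))],30)
    # condenser through sash: neck top centre in side c2 (652,460)
    u=(652/2.9,190+460/2.9); print('cond',atz('side',*u,66+12,C['side']))
    u=(407/3+260,140+138/3); print('cond scene',atz('scene',*u,66+12,C['scene']))
E
python3 fit.py
```

```text
[6.97278e+02 3.95589e+02 5.07000e-01 1.43900e+00] 29.1
[[ 57.8  42.7]
 [ 46.9  32.7]
 [ 70.1  43.4]
 [ 54.1  30.6]
 [ 53.2  29.5]
 [-83.3  34.8]
 [-95.2  45.5]
 [-69.1  21.6]]
deck [722.1 155.4 111.4] [array([362.2, 247.1]), array([130. , 254.8])]
grip [722.1 155.4 175.4] [array([366. , 227.9]), array([123.7, 235.6])]
handle [558.3 318.4 143.8] [array([426.5, 194.6]), array([154.8, 339.5])]
lip [544.3 310.6  81.4] [array([417.3, 208.6]), array([169. , 354.3])]
chamber [618.6 351.9  13.4] [array([432.3, 248.5]), array([129.6, 376.6])]
ep_a [ 408.3 -347.8] [ 0.1 -2.1 -1.2 -0.5]
ep_b [ 507.8 -156.2] [ 0.3 -1.6 -1.  -0.8]
fk [ 420.  -150.4] [-0.2 -0.5 -0.3  0.2]
tray [ 601.9 -352.8] [ 0.4  1.8  1.5 -0.2]
petri [366.4 -83.1] [-0.3 -0.3 -0.2  0.3]
cleaner [ 612.5 -163.9] [ 1.8 -2.7 -1.6 -3.5]
switch [ 318.1 -247.3] [ 1.1 -2.4 -1.1 -1.6]
cond [452.28493166 263.12635886  78.        ]
cond scene [454.02637797 265.39279612  78.        ]
```

```bash
sed -i "s/\[700,400,0,0\],loss='soft_l1'/[550,250,0.4,0]/" fit.py; python3 fit.py | head -15
```

```text
[ 5.80196e+02  2.70781e+02  5.12000e-01 -1.94500e+00] 29.4
[[-1.  -0.5]
 [-0.7 -1.6]
 [-0.6 -0.2]
 [ 0.7 -0.9]
 [-2.2 -0.2]
 [-0.4  1.5]
 [-0.5  1.5]
 [-2.6 -0.9]]
deck [606.3  30.7 108.1] [array([309.7, 210.1]), array([202.7, 229.7])]
grip [606.3  30.7 172.1] [array([311.3, 191.2]), array([200.4, 210.5])]
handle [441.6 192.8 140.4] [array([372., 164.]), array([243.3, 301.4])]
lip [427.7 185.   78.1] [array([365.7, 178.1]), array([251.4, 317.2])]
chamber [501.8 226.6  10.1] [array([379. , 214.5]), array([211.3, 339.7])]
ep_a [ 408.3 -347.8] [ 0.1 -2.1 -1.2 -0.5]
```

```bash
cat >> h.py <<'E'
def go(pos,phi,deg=True,s=None,quiet=False):
    """target TCP world pos, tool down, jaw dir phi(deg) -> shift cm & rotvec deg"""
    s=s or arm.read_state(); Rc=R.from_quat(s['ee_rot']); a=np.radians(phi)
    z=np.array([np.cos(a),np.sin(a),0]); y=np.array([0,0,-1.]); x=np.cross(y,z)
    Rt=R.from_matrix(np.stack([x,y,z],1)); sh=Rc.inv().apply(np.array(pos)-s['position'])/10; rv=(Rc.inv()*Rt).as_rotvec(degrees=True)
    print('shift cm',sh.round(2),'rot',rv.round(1),'rows>=',int(max(np.linalg.norm(sh)*10/41.7,np.linalg.norm(rv)/7.16))+1)
E
python3 -c "
from h import *
go([606,31,300],139.4)"
```

```text
shift cm [56.08 -4.97 39.34] rot [ -0. -24.   0.] rows>= 17
```

```bash
python3 -m inch '[[1,10,-5,7,0,-5,0],[1,56.1,-5,39.3,0,-24,0],[1,56.1,-5,39.3,0,-24,0],[1,56.1,-5,39.3,0,-24,0],[1,56.1,-5,39.3,0,-24,0],[1,56.1,-5,39.3,0,-24,0],[1,56.1,-5,39.3,0,-24,0],[1,56.1,-5,39.3,0,-24,0],[1,56.1,-5,39.3,0,-24,0],[1,56.1,-5,39.3,0,-24,0],[1,56.1,-5,39.3,0,-24,0],[1,56.1,-5,39.3,0,-24,0],[1,56.1,-5,39.3,0,-24,0],[1,56.1,-5,39.3,0,-24,0],[1,56.1,-5,39.3,0,-24,0],[1,56.1,-5,39.3,0,-24,0],[1,56.1,-5,39.3,0,-24,0],[1,56.1,-5,39.3,0,-24,0],[1,56.1,-5,39.3,0,-24,0],[1,56.1,-5,39.3,0,-24,0]]'
python3 - <<'E'
from h import *
st(); im=save('wrist','w1.png'); c=cam('wrist'); print(proj('wrist',[606,31,190],c))
for n in ['scene','side']: save(n,n+'1.png')
for m in arm.masks_of('knob_grip','wrist')[:2]: print(m['conf'],m['extent'])
E
```

```text
clock: 3.12
position: [605.9, 30.4, 300.1]
ee_rot: [-0.642, -0.295, 0.296, 0.643]
contact_force: [0.3, 0.0, 0.7]
gripper_width: 85.3
t 3.12 p [605.9  30.4 300.1] q [-0.6425 -0.295   0.2956  0.6425] J [ 0.32  0.32  0.04  0.   -1.29 -1.03] F [0.3 0.  0.7] w 85.3
[252.01308855 195.18848674]
0.91 [212.1, 144.1, 80.2, 81.4]
```

View pics/w1.png

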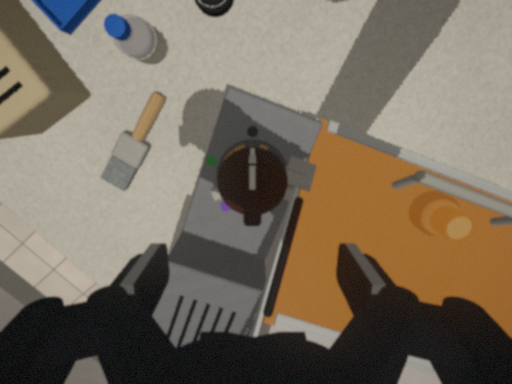

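View pics/scene1.png

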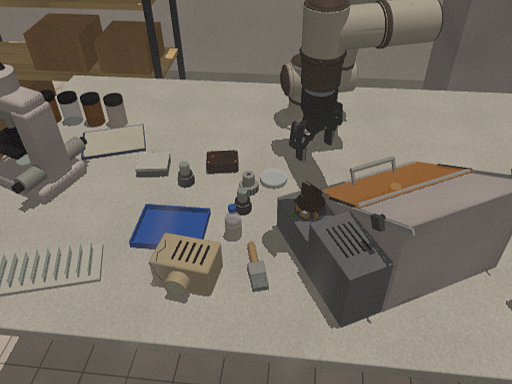

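The wrist view shows the knob bar vertical at u≈252, midway between the pads. The black dot is at (252,131), green at (211,160) and violet at (224,207).

Run:
```python
from h import *
c=cam('wrist'); a=cv2.imread('pics/w1.png')
cv2.imwrite('pics/w1c.png',cv2.resize(a[110:250,180:330],None,fx=4,fy=4,interpolation=cv2.INTER_CUBIC))
hsv=cv2.cvtColor(a,cv2.COLOR_BGR2HSV)
def cen(mask): ys,xs=np.nonzero(mask); return xs.mean(),ys.mean(),len(xs)
sub=np.zeros(a.shape[:2],bool); sub[110:240,190:240]=1
g=cen((hsv[...,0]>45)&(hsv[...,0]<85)&(hsv[...,1]>110)&sub); v=cen((hsv[...,0]>125)&(hsv[...,0]<155)&(hsv[...,1]>100)&sub)
sub[:]=0; sub[120:142,240:265]=1; b=cen((hsv[...,2]<50)&sub); print(g,v,b)
P=[atz('wrist',u,w,110,c) for u,w,_ in (g,v,b)]; print(np.round(P,1))
G,V,B=[p[:2] for p in P]
A=np.array([2*(V-G),2*(B-G)]); y=np.array([V@V-G@G,B@B-G@G]); o=np.linalg.solve(A,y); print('centre',o,[np.linalg.norm(q-o) for q in(G,V,B)],[np.degrees(np.arctan2(*(q-o)[::-1])) for q in (B,G,V)])
```

```text
(np.float64(210.9516129032258), np.float64(160.38709677419354), 62) (np.float64(224.73214285714286), np.float64(206.375), 56) (np.float64(251.76923076923077), np.float64(132.24175824175825), 91)
[[630.8 -10.2 110. ]
 [655.6  39.6 110. ]
 [576.7  -4.  110. ]]
centre [608.30956543  32.04153233] [np.float64(47.912473950089755), np.float64(47.912473950089996), np.float64(47.91247395008993)] [np.float64(-131.2625090662591), np.float64(-61.951761796161875), np.float64(9.048442404749473)]
```

View pics/w1c.png

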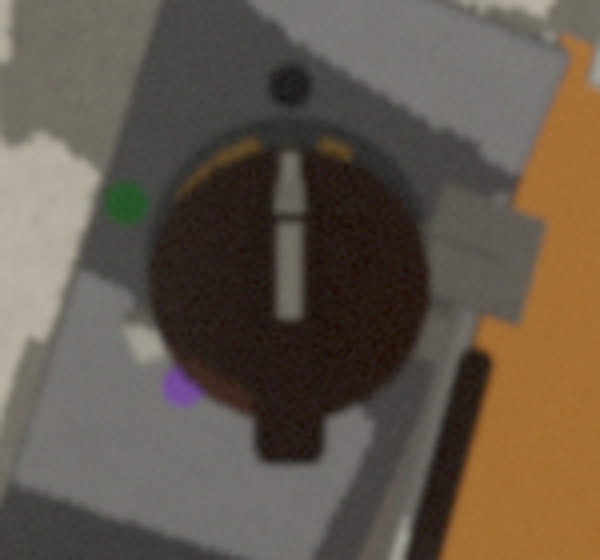

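Run:
```python
from h import *
go([607.7,31.7,177],139.2)
```

```text
shift cm [ 0.28 12.37  0.  ] rot [0.  0.1 0. ] rows>= 3
```

```bash
python3 -m inch '[[1,0.2,4,0,0,0,0],[1,0.25,8,0,0,0,0],[1,0.25,10.5,0,0,0,0],[1,0.25,11.5,0,0,0,0],[1,0.25,12.3,0,0,0,0],[1,0.25,12.3,0,0,0,0],[1,0.25,12.3,0,0,0,0],[0.5,0.25,12.3,0,0,0,0],[0,0.25,12.3,0,0,0,0],[0,0.25,12.3,0,0,0,0],[0,0.25,12.3,0,0,0,0],[0,0.25,12.3,0,0,0,0],[0,0.25,12.3,0,0,0,0],[0,0.25,12.3,0,0,0,0]]'
```

```text
clock: 4.48
position: [608.3, 32.6, 177.8]
ee_rot: [0.643, 0.296, -0.295, -0.642]
contact_force: [-0.1, -0.9, 1.6]
gripper_width: 15.0
```

```bash
python3 -m inch '[[0,0,-0.4,0,0,0,0],[0,0,-0.8,0,0,0,0],[0,0,-1.2,0,0,0,0],[0,0,-1.45,0,0,0,0],[0,0,-1.45,0,0,0,0],[0,0,-1.45,0,0,0,0],[0,0,-1.45,0,0,0,0]]'
```

```text
clock: 5.07
position: [608.2, 32.6, 189.0]
ee_rot: [-0.642, -0.295, 0.295, 0.643]
contact_force: [5.2, -1.7, -10.6]
gripper_width: 15.1
```

```bash
python3 -m inch '[[0,0,-0.25,0,0,0,0],[0,0,-0.3,0,0,0,0],[0,0,-0.3,0,-5,0,0],[0,0,-0.3,0,-11,0,0],[0,0,-0.3,0,-17,0,0],[0,0,-0.3,0,-23,0,0],[0,0,-0.3,0,-29,0,0],[0,0,-0.3,0,-35,0],[0,0,-0.3,0,0,0,0]]' | head -3; python3 -c "
from h import *
st()"
```

```text
t 5.07 p [608.2  32.6 189. ] q [-0.6423 -0.2947  0.2953  0.6429] J [ 0.32  0.41 -0.12 -0.   -1.05 -1.03] F [  5.2  -1.7 -10.6] w 15.1validation failed for argument at $[7]...
```

That call was malformed: a row was too short, and the turn was in the wrong column. It was refused whole, so nothing moved. I'll retype it with the turn about y in the 6th number.

```bash
python3 -m inch '[[0,0,-0.25,0,0,0,0],[0,0,-0.3,0,0,0,0],[0,0,-0.3,0,0,-5,0],[0,0,-0.3,0,0,-10,0],[0,0,-0.3,0,0,-15,0],[0,0,-0.3,0,0,-20,0],[0,0,-0.3,0,0,-20,0]]'
```

```text
clock: 5.65
position: [607.3, 33.1, 191.5]
ee_rot: [-0.58, -0.402, 0.403, 0.582]
contact_force: [3.9, 0.4, -12.5]
gripper_width: 14.6
```

```bash
python3 -m inch '[[0,0,0,0,0,-6,0],[0,0,0,0,0,-12,0],[0,0,0,0,0,-18,0],[0,0,0,0,0,-24,0],[0,0,0,0,0,-30,0],[0,0,0,0,0,-36,0],[0,0,0,0,0,-42,0],[0,0,0,0,0,-48,0],[0,0,0,0,0,-50,0],[0,0,0,0,0,-50,0],[0,0,0,0,0,-50,0]]'
python3 - <<'E'
from h import *
st(); save('wrist','w2.png'); save('scene','scene2.png');a=cv2.imread('pics/scene2.png')[140:240,260:360]; cv2.imwrite('pics/c3.png',cv2.resize(a,None,fx=5,fy=5,interpolation=cv2.INTER_CUBIC))
E
```

```text
clock: 6.57
position: [604.9, 32.8, 191.9]
ee_rot: [-0.355, -0.608, 0.611, 0.361]
contact_force: [-4.8, 2.7, -12.2]
gripper_width: 15.1
t 6.57 p [604.9  32.8 191.9] q [-0.3554 -0.6083  0.6113  0.3607] J [ 0.32  0.4  -0.12 -0.   -1.06  0.19] F [ -4.8   2.7 -12.2] w 15.1
```

View pics/w2.png

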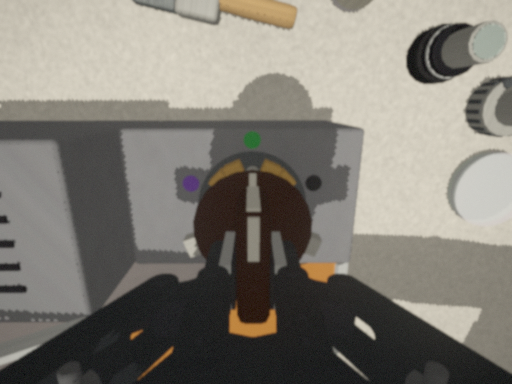

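View pics/c3.png

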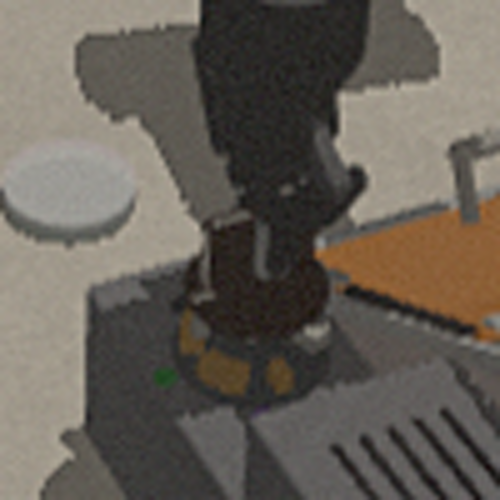

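The pointer lines up with the green dot at (252,140). I'll lower it and let go.

```bash
python3 -m inch '[[0,0,0.4,0,0,0,0],[0,0,0.8,0,0,0,0],[0,0,1.2,0,0,0,0],[0,0,1.45,0,0,0,0],[0,0,1.5,0,0,0,0],[0,0,1.5,0,0,0,0]]';  python3 -m inch '[[0.5,0,0,0,0,0,0],[0.5,0,0,0,0,0,0],[0.5,0,0,0,0,0,0],[0.5,0,0,0,0,0,0]]'
python3 - <<'E'
from h import *
st(); save('wrist','w3.png'); save('scene','scene3.png');a=cv2.imread('pics/scene3.png')[140:240,260:360]; cv2.imwrite('pics/c3b.png',cv2.resize(a,None,fx=5,fy=5,interpolation=cv2.INTER_CUBIC))
E
```

```text
clock: 7.17
position: [605.0, 32.8, 178.3]
ee_rot: [-0.355, -0.608, 0.611, 0.36]
contact_force: [-7.6, 2.8, -8.0]
gripper_width: 15.3
clock: 7.5
position: [609.5, 32.7, 182.0]
ee_rot: [0.358, 0.611, -0.609, -0.356]
contact_force: [0.4, 1.5, 0.1]
gripper_width: 42.9
t 7.5 p [609.5  32.7 182. ] q [ 0.3584  0.6114 -0.6094 -0.3556] J [ 0.32  0.41 -0.13  0.   -1.02  0.19] F [0.4 1.5 0.1] w 42.9
```

View pics/w3.png

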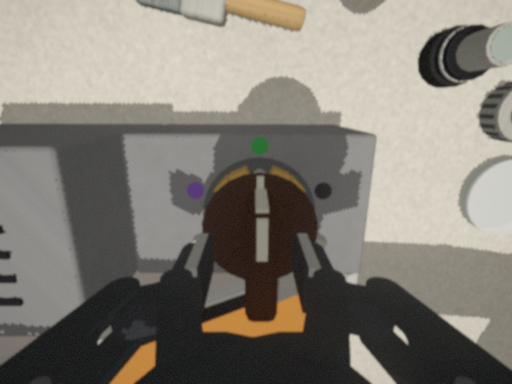

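View pics/c3b.png

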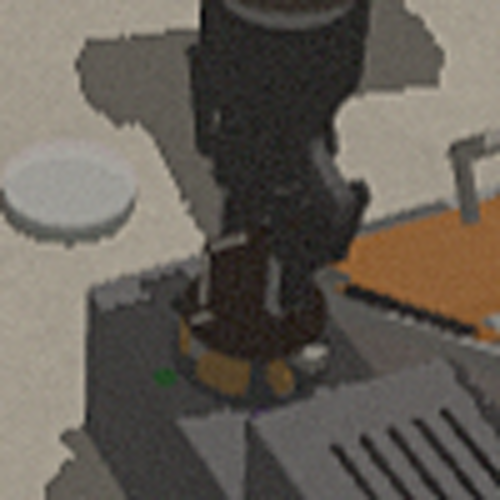

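Run:
```python
from h import *
go([609,33,300],208.9);go([435,190,270],208.9)
```

```text
shift cm [ 1.000e-02 -1.189e+01 -6.000e-02] rot [ 0.1  0.5 -0.1] rows>= 3
shift cm [22.23 -8.93  7.41] rot [ 0.1  0.5 -0.1] rows>= 7
```

```bash
python3 -m inch '[[0.5,0,-4,0,0,0,0],[0.5,0,-8,0,0,0,0],[0.5,0,-11.9,0,0,0,0],[0.5,22.2,-8.9,7.4,0,0.5,0],[0.5,22.2,-8.9,7.4,0,0.5,0],[0.5,22.2,-8.9,7.4,0,0.5,0],[0.5,22.2,-8.9,7.4,0,0.5,0],[0.5,22.2,-8.9,7.4,0,0.5,0],[0.5,22.2,-8.9,7.4,0,0.5,0],[0.5,22.2,-8.9,7.4,0,0.5,0],[0.5,22.2,-8.9,7.4,0,0.5,0],[0.5,22.2,-8.9,7.4,0,0.5,0],[0.5,22.2,-8.9,7.4,0,0.5,0]]'
python3 - <<'E'
from h import *
st(); save('wrist','w4.png'); c=cam('wrist')
from fit import W,slope
yaw=np.radians(28.9); p=[580.2,270.8,.505,0]
for y in(-65,65): print(W(p,slope(45,46,y)),proj('wrist',W(p,slope(45,46,y)),c))
save('scene','scene4.png');a=cv2.imread('pics/scene4.png')[140:240,260:360]; cv2.imwrite('pics/c4.png',cv2.resize(a,None,fx=5,fy=5,interpolation=cv2.INTER_CUBIC))
E
```

```text
clock: 8.68
position: [435.4, 189.5, 269.2]
ee_rot: [0.36, 0.609, -0.608, -0.36]
contact_force: [0.0, 1.0, 0.1]
gripper_width: 42.6
t 8.68 p [435.4 189.5 269.2] q [ 0.3601  0.6089 -0.6084 -0.3597] J [ 0.75  0.11 -0.31  0.   -1.14 -0.25] F [0.  1.  0.1] w 42.6
[472.46948743 136.974315   142.33716857] [245.662763   116.53984237]
[409.57452018 250.74699668 142.33716857] [246.92058813 254.50618942]
```

View pics/w4.png

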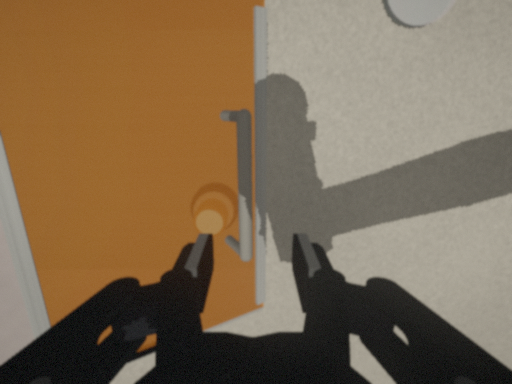

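View pics/c4.png

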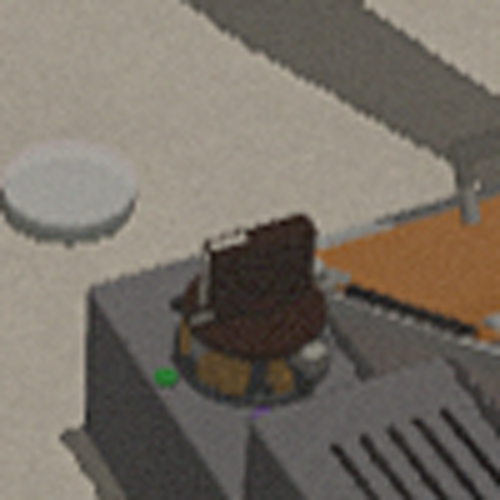

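Run:
```python
from h import *
go([442.3,194.5,144],208.7)
```

```text
shift cm [ 0.12 12.48 -0.86] rot [ 0.   0.1 -0. ] rows>= 4
```

```bash
python3 -m inch '[[0.5,0.1,3,-0.9,0,0,0],[0.5,0.1,7,-0.9,0,0,0],[0.5,0.1,9.5,-0.9,0,0,0],[0.5,0.1,11,-0.9,0,0,0],[0.5,0.1,12,-0.9,0,0,0],[0.5,0.1,12.4,-0.9,0,0,0],[0.5,0.1,12.4,-0.9,0,0,0],[0,0.1,12.4,-0.9,0,0,0],[0,0.1,12.4,-0.9,0,0,0],[0,0.1,12.4,-0.9,0,0,0],[0,0.1,12.4,-0.9,0,0,0],[0,0.1,12.4,-0.9,0,0,0]]'
python3 - <<'E'
from h import *
s=st(); d=np.array([np.cos(np.radians(28.8))*.866,np.sin(np.radians(28.8))*.866,.5]); print(R.from_quat(s['ee_rot']).inv().apply(d*20.5))
E
```

```text
clock: 9.78
position: [441.0, 194.3, 145.3]
ee_rot: [-0.359, -0.608, 0.61, 0.36]
contact_force: [-5.4, -2.3, 4.5]
gripper_width: 11.0
t 9.78 p [441.  194.3 145.3] q [-0.3593 -0.6081  0.6095  0.3599] J [ 0.75  0.26 -0.48 -0.   -0.84 -0.25] F [-5.4 -2.3  4.5] w 11.0
[ -0.02255498 -10.28758577 -17.73123175]
```

```bash
python3 -m inch '[[0,0,-0.25,-0.43,0,0,0],[0,0,-0.75,-1.3,0,0,0],[0,0,-1.5,-2.6,0,0,0],[0,0,-2.25,-3.9,0,0,0],[0,0,-3,-5.2,0,0,0],[0,0,-3,-5.2,0,0,0]]'
```

```text
clock: 10.28
position: [489.0, 221.1, 177.1]
ee_rot: [0.36, 0.61, -0.609, -0.359]
contact_force: [-5.1, -3.1, 5.2]
gripper_width: 10.8
```

```bash
python3 -m inch '[[0,0,-0.75,-1.3,0,0,0],[0,0,-1.5,-2.6,0,0,0],[0,0,-2.25,-3.9,0,0,0],[0,0,-3,-5.2,0,0,0],[0,0,-3.75,-6.5,0,0,0],[0,0,-4.5,-7.8,0,0,0],[0,0,-5.25,-9.1,0,0,0],[0,0,-6,-10.4,0,0,0],[0,0,-6.75,-11.7,0,0,0],[0,0,-7.2,-12.5,0,0,0],[0,0,-7.3,-12.6,0,0,0],[0,0,-7.3,-12.6,0,0,0],[0,0,-7.3,-12.6,0,0,0]]'
```

```text
clock: 11.37
position: [595.8, 280.9, 247.8]
ee_rot: [-0.358, -0.608, 0.61, 0.361]
contact_force: [-7.3, -0.6, 3.1]
gripper_width: 10.6
```

```bash
python3 -m inch '[[0,0,-0.2,-0.35,0,0,0],[0,0,-0.2,-0.35,0,0,0],[0,0,-0.2,-0.35,0,0,0]]';python3 -m inch '[[0.5,0,0,0,0,0,0],[0.5,0,0,0,0,0,0],[0.5,0,0,0,0,0,0],[0.5,0,0,0,0,0,0],[0.5,0,-2,0,0,0,0],[0.5,0,-4,0,0,0,0],[0.5,0,-6,0,0,0,0],[0.5,0,-6,0,0,0,0]]'
python3 - <<'E'
from h import *
go([445,255,330],119,s=arm.read_state())
save('side','side5.png'); save('wrist','w5.png')
E
```

```text
clock: 11.62
position: [597.3, 281.7, 248.7]
ee_rot: [-0.357, -0.606, 0.612, 0.362]
contact_force: [-10.7, -1.5, 2.3]
gripper_width: 10.8
clock: 12.28
position: [603.1, 283.4, 315.4]
ee_rot: [0.362, 0.612, -0.606, -0.357]
contact_force: [0.5, -1.0, 1.1]
gripper_width: 42.7
shift cm [ 5.15 -1.63 15.2 ] rot [ 0.5 89.9  0.4] rows>= 13
```

View pics/side5.png

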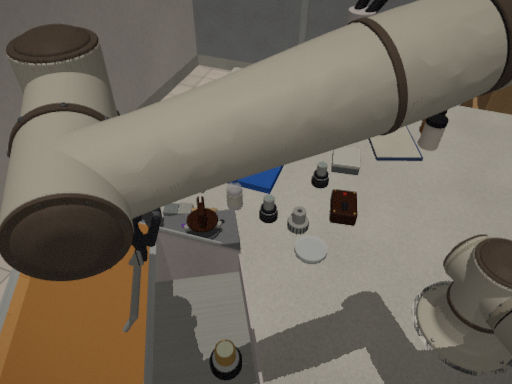

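View pics/w5.png

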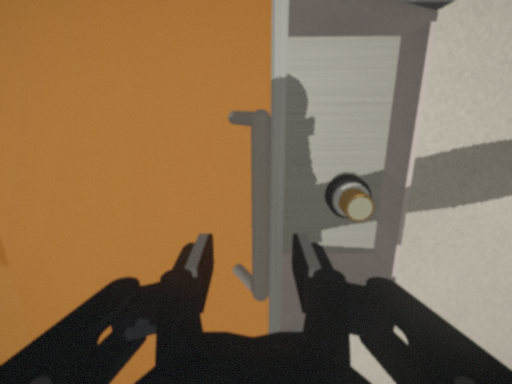

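Run:
```python
from h import *
a=cv2.imread('pics/side5.png')[320:384,190:270]; cv2.imwrite('pics/c5.png',cv2.resize(a,None,fx=7,fy=7,interpolation=cv2.INTER_CUBIC))
a=cv2.imread('pics/w5.png')[160:240,310:390]; cv2.imwrite('pics/c6.png',cv2.resize(a,None,fx=7,fy=7,interpolation=cv2.INTER_CUBIC))
c=cam('wrist');print(atz('wrist',358,208,78,c),atz('side',225,351,78))
for n in('wrist','side'):
  for m in arm.masks_of('condenser',n)[:3]: print(n,m['conf'],m['extent'])
```

```text
[454.31167295 266.73923622  78.        ] [450.18184731 267.23504684  78.        ]
wrist 0.67 [324.4, 172.2, 51.5, 49.9]
wrist 0.5 [0.7, 0.0, 289.6, 384.0]
side 0.65 [210.8, 337.7, 38.5, 45.0]
side 0.38 [2.3, 197.6, 261.5, 183.3]
```

View pics/c5.png

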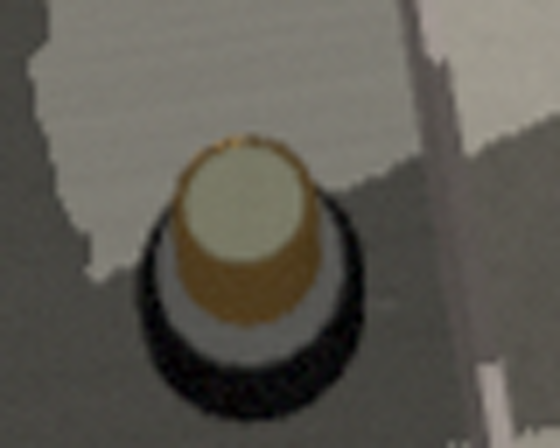

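View pics/c6.png

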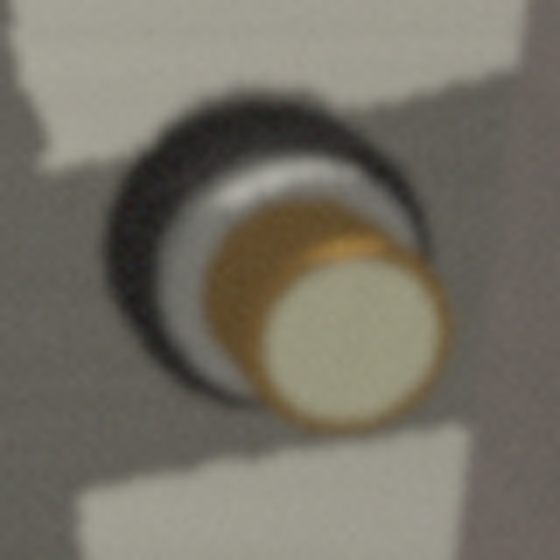

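Run:
```python
from h import *
c=cam('wrist');print(atz('wrist',360.6,208.3,78,c),atz('side',225.3,349,78))
go([451,266.5,200],299); go([451,266.5,300],299)
```

```text
[450.2962455  264.25784843  78.        ] [451.1627353  263.49224494  78.        ]
shift cm [ 5.81 10.89 13.86] rot [ -0.1 -90.1   0.1] rows>= 13
shift cm [ 5.81  0.89 13.88] rot [ -0.1 -90.1   0.1] rows>= 13
```

```bash
python3 -m inch '[[0.7,5.6,0,14,0,-90,0],[0.7,5.6,0,14,0,-90,0],[0.7,5.6,0,14,0,-90,0],[0.7,5.6,0,14,0,-90,0],[0.7,5.6,0,14,0,-90,0],[0.7,5.6,5,14,0,-90,0],[0.7,5.6,8,14,0,-90,0],[0.7,5.6,10.9,14,0,-90,0],[0.7,5.6,10.9,14,0,-90,0],[0.7,5.6,10.9,14,0,-90,0],[0.7,5.6,10.9,14,0,-90,0],[0.7,5.6,10.9,14,0,-90,0],[0.7,5.6,10.9,14,0,-90,0],[0.7,5.6,10.9,14,0,-90,0],[0.7,5.6,10.9,14,0,-90,0]]'
python3 - <<'E'
from h import *
st(); save('side','side6.png'); save('wrist','w6.png'); go([450.7,264,67],299); c=cam('wrist'); print(proj('wrist',[450.7,264,78],c),cam('wrist')[1][2]);
E
```

```text
clock: 13.73
position: [450.9, 263.8, 200.0]
ee_rot: [0.176, -0.685, 0.685, -0.175]
contact_force: [0.3, -0.1, -0.6]
gripper_width: 60.0
t 13.73 p [450.9 263.8 200. ] q [ 0.176  -0.6847  0.6852 -0.175 ] J [ 0.84  0.26 -0.32 -0.   -1.    1.23] F [ 0.3 -0.1 -0.6] w 60.0
shift cm [ 0.02 13.33 -0.03] rot [-0.  -0.2  0.1] rows>= 4
[253.70815934 194.1370456 ] [-0.25607625 -0.13980631 -0.95649315]
```

View pics/w6.png

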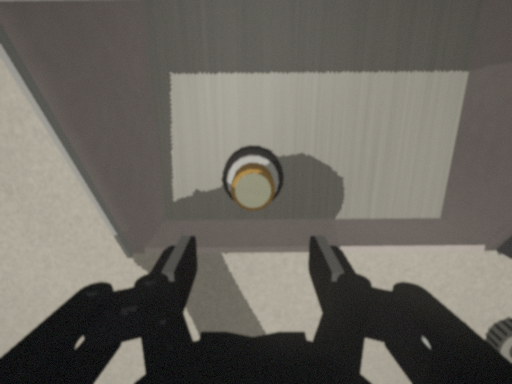

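View pics/side6.png

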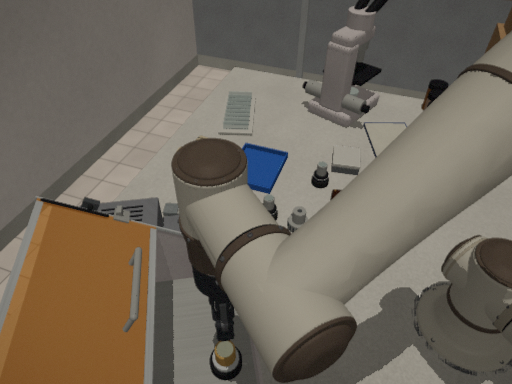

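```bash
python3 -m inch '[[0.7,0.3,4,0,0,0,0],[0.7,0.3,8,0,0,0,0],[0.7,0.3,11,0,0,0,0],[0.7,0.3,12.5,0,0,0,0],[0.7,0.3,13.3,0,0,0,0],[0.7,0.3,13.3,0,0,0,0],[0.7,0.3,13.3,0,0,0,0],[0.2,0.3,13.3,0,0,0,0],[0,0.3,13.3,0,0,0,0],[0,0.3,13.3,0,0,0,0],[0,0.3,13.3,0,0,0,0],[0,0.3,13.3,0,0,0,0],[0,0.3,13.3,0,0,0,0]]'; python3 -m inch '[[0,0,-2,0,0,0,0],[0,0,-5,0,0,0,0],[0,0,-8,0,0,0,0],[0,0,-12,0,0,0,0],[0,0,-16,0,0,0,0],[0,0,-17,0,0,0,0],[0,0,-17,0,0,0,0]]'
python3 - <<'E'
from h import *
st(); save('side','side7.png'); save('wrist','w7.png'); go([600,-353,240],299);go([500,-200,240],299)
E
```

```text
clock: 14.92
position: [449.7, 263.5, 69.6]
ee_rot: [-0.175, 0.685, -0.684, 0.178]
contact_force: [-0.0, -0.4, 5.9]
gripper_width: 38.4
clock: 15.5
position: [449.8, 263.9, 241.8]
ee_rot: [-0.174, 0.686, -0.683, 0.179]
contact_force: [0.6, -0.6, -2.3]
gripper_width: 38.5
t 15.5 p [449.8 263.9 241.8] q [-0.1736  0.6865 -0.6831  0.179 ] J [ 0.84  0.21 -0.26  0.   -1.09  1.23] F [ 0.6 -0.6 -2.3] w 38.5
shift cm [16.31 -0.35 61.24] rot [ 0.  -0.2  0.1] rows>= 16
shift cm [17.69 -0.33 43.01] rot [ 0.  -0.2  0.1] rows>= 12
```

View pics/w7.png

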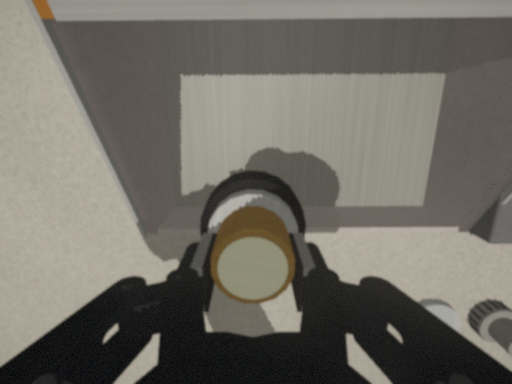

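View pics/side7.png

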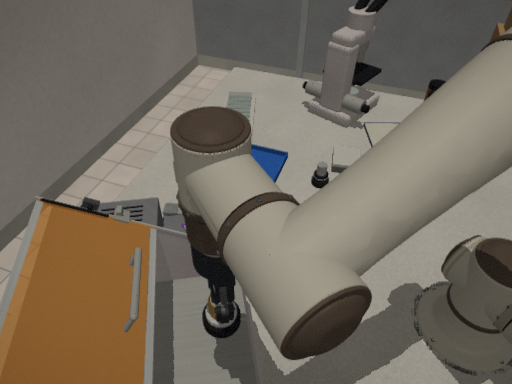

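```bash
python3 -m inch '[[0,2,-1.5,4,0,0,0],[0,6,-3,20,0,0,0],[0,16.3,-3,61.2,0,0,0],[0,16.3,-3,61.2,0,0,0],[0,16.3,-3,61.2,0,0,0],[0,16.3,-3,61.2,0,0,0],[0,16.3,-3,61.2,0,0,0],[0,16.3,-3,61.2,0,0,0],[0,16.3,-3,61.2,0,0,0],[0,16.3,-3,61.2,0,0,0],[0,16.3,-3,61.2,0,0,0],[0,16.3,-3,61.2,0,0,0],[0,16.3,-3,61.2,0,0,0],[0,16.3,-3,61.2,0,0,0],[0,16.3,-3,61.2,0,0,0],[0,16.3,-3,61.2,0,0,0],[0,16.3,-3,61.2,0,0,0],[0,16.3,-3,61.2,0,0,0],[0,16.3,-3,61.2,0,0,0],[0,16.3,-3,61.2,0,0,0]]'
python3 - <<'E'
from h import *
st(); save('side','side8.png'); save('wrist','w8.png'); save('scene','scene8.png')
for n in ['scene','side','wrist']:
  for l in ['eyepiece_a','focus_knob_a','clean_tray']:
    for m in arm.masks_of(l,n)[:3]: print(n,l,round(m['conf'],2),m['extent'])
E
```

```text
clock: 17.27
position: [601.1, -350.5, 266.8]
ee_rot: [-0.177, 0.685, -0.684, 0.176]
contact_force: [-0.7, 0.3, -2.1]
gripper_width: 38.4
t 17.27 p [ 601.1 -350.5  266.8] q [-0.1773  0.6852 -0.6841  0.1762] J [-0.3   0.5   0.23 -0.   -1.31  2.37] F [-0.7  0.3 -2.1] w 38.4
scene eyepiece_a 0.69 [176.7, 160.5, 17.5, 26.5]
scene eyepiece_a 0.57 [235.3, 186.8, 14.9, 26.9]
scene focus_knob_a 0.63 [234.7, 170.7, 25.5, 25.5]
scene clean_tray 0.67 [128.8, 204.4, 83.8, 42.0]
scene clean_tray 0.66 [277.2, 163.6, 234.8, 165.2]
side eyepiece_a 0.74 [308.3, 162.5, 16.7, 23.8]
side eyepiece_a 0.58 [263.2, 191.1, 15.1, 31.7]
side eyepiece_a 0.46 [249.0, 85.3, 26.0, 36.1]
side focus_knob_a 0.76 [287.2, 204.6, 20.3, 28.5]
side focus_knob_a 0.67 [331.1, 188.9, 26.1, 35.6]
side clean_tray 0.72 [223.9, 142.3, 66.2, 48.4]
wrist eyepiece_a 0.77 [47.5, 137.6, 67.4, 38.4]
wrist clean_tray 0.78 [161.9, 65.3, 179.4, 138.8]
wrist clean_tray 0.65 [60.9, 264.0, 67.1, 62.5]
```

View pics/w8.png

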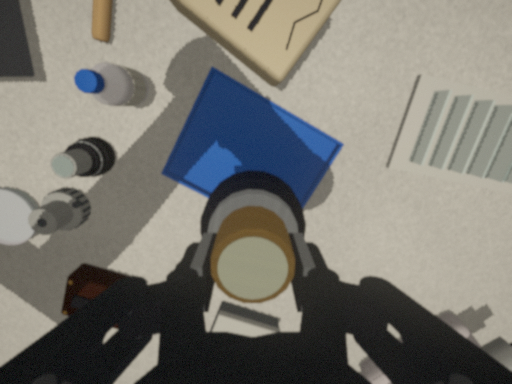

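View pics/side8.png

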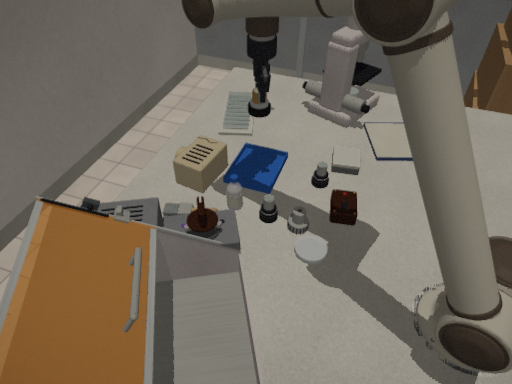

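View pics/scene8.png

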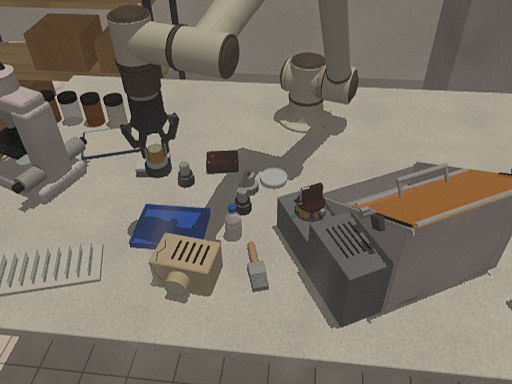

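Run:
```python
from h import *
c=cam('wrist'); P=[atz('wrist',u,v,22,c) for u,v in((212,68),(342,144),(163,174))]; print(np.round(P,1),(P[1]+P[2])/2,np.linalg.norm(P[1]-P[0]),np.linalg.norm(P[2]-P[0]))
ctr=(P[1]+P[2])/2
print(proj('scene',[*ctr[:2],22]),proj('side',[*ctr[:2],22]),proj('side',[601,-350,267]))
go([ctr[0],ctr[1],63.5],299)
```

```text
[[ 681.1 -251.5   22. ]
 [ 681.  -436.9   22. ]
 [ 534.5 -252.6   22. ]] [ 607.73407445 -344.72826988   22.        ] 185.38612641902637 146.57201341398695
[170.33562069 223.5762233 ] [255.89440102 163.80664233] [260.00692856  93.18592298]
shift cm [-0.9  20.43 -0.32] rot [-0.  -0.1 -0. ] rows>= 5
```

```bash
python3 -m inch '[[0,-0.2,4,0,0,0,0],[0,-0.2,8,0,0,0,0],[0,-0.3,12,0,0,0,0],[0,-0.3,16,0,0,0,0],[0,-0.3,18.5,0,0,0,0],[0,-0.3,19.6,0,0,0,0],[0,-0.3,20,0,0,0,0],[0,-0.3,20.3,0,0,0,0],[0,-0.3,20.4,0,0,0,0],[0,-0.3,20.4,0,0,0,0],[0,-0.3,20.4,0,0,0,0]]'
```

```text
clock: 18.78
position: [605.1, -350.9, 66.0]
ee_rot: [0.175, -0.684, 0.686, -0.177]
contact_force: [-0.6, -0.1, -2.1]
gripper_width: 38.6
```

```bash
python3 -m inch '[[0,0,0.2,0,0,0,0],[0,0,0.3,0,0,0,0],[0,0,0.4,0,0,0,0],[0,0,0.4,0,0,0,0],[0,0,0.4,0,0,0,0]]'
```

```text
clock: 19.2
position: [604.5, -350.7, 61.7]
ee_rot: [0.176, -0.684, 0.685, -0.177]
contact_force: [-1.2, 1.4, 6.3]
gripper_width: 38.8
```

```bash
python3 -m inch '[[0.7,0,0,0,0,0,0],[0.7,0,0,0,0,0,0],[0.7,0,0,0,0,0,0],[0.7,0,0,0,0,0,0],[0.7,0,-3,0,0,0,0],[0.7,0,-7,0,0,0,0],[0.7,0,-11,0,0,0,0],[0.7,0,-14,0,0,0,0],[0.7,0,-14,0,0,0,0]]'
python3 - <<'E'
from h import *
st(); save('side','side9.png'); save('wrist','w9.png'); 
go([408,-348,180],299)
E
```

```text
clock: 19.95
position: [607.4, -352.4, 209.1]
ee_rot: [0.173, -0.681, 0.688, -0.181]
contact_force: [-0.7, -0.2, 0.4]
gripper_width: 59.6
t 19.95 p [ 607.4 -352.4  209.1] q [ 0.1726 -0.6809  0.6884 -0.1808] J [-0.29  0.54  0.15  0.   -1.17  2.37] F [-0.7 -0.2  0.4] w 59.6
shift cm [17.1   2.1  -9.73] rot [-0.2 -0.1 -0.2] rows>= 5
```

View pics/w9.png

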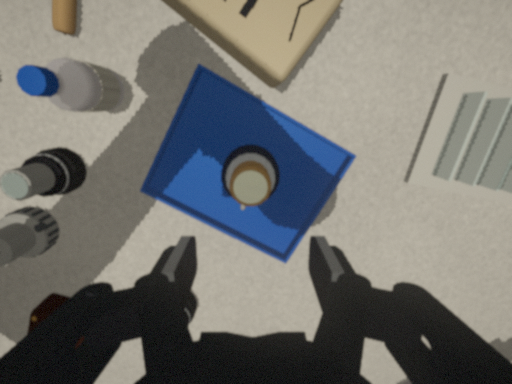

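View pics/side9.png

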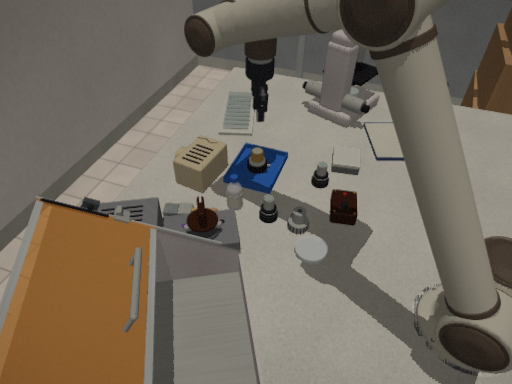

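The condenser stands upright mid-tray, at wrist (250,180). Next is eyepiece A.

```bash
python3 -m inch '[[0.7,4,0,-2,0,0,0],[0.7,8,1,-4,0,0,0],[0.7,12,1.5,-7,0,0,0],[0.7,17.1,2.1,-9.7,0,0,0],[0.7,17.1,2.1,-9.7,0,0,0],[0.7,17.1,2.1,-9.7,0,0,0],[0.7,17.1,2.1,-9.7,0,0,0],[0.7,17.1,2.1,-9.7,0,0,0]]'
python3 - <<'E'
from h import *
st(); save('wrist','w10.png'); c=cam('wrist'); print(proj('wrist',[408,-348,74],c))
for m in arm.masks_of('eyepiece_a','wrist')[:3]: print(m['conf'],m['extent'])
E
```

```text
clock: 20.72
position: [407.7, -348.3, 178.2]
ee_rot: [-0.176, 0.685, -0.685, 0.176]
contact_force: [-0.2, 0.3, 1.1]
gripper_width: 59.9
t 20.72 p [ 407.7 -348.3  178.2] q [-0.1764  0.6849 -0.6847  0.176 ] J [-0.4   0.3  -0.31  0.   -0.96  2.48] F [-0.2  0.3  1.1] w 59.9
[253.64845536 200.40388702]
0.91 [93.2, 0.0, 51.8, 18.5]
0.74 [226.7, 158.2, 48.9, 57.6]
```

View pics/w10.png

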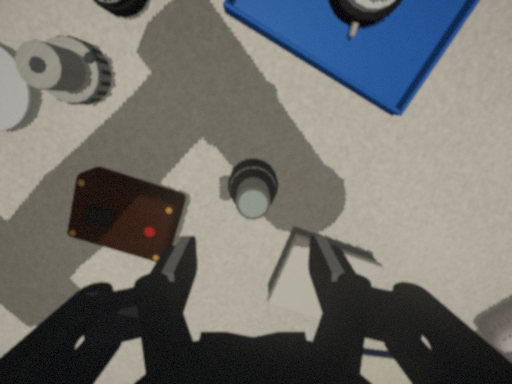

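```bash
python3 -m inch '[[0.6,0.1,3.5,0,0,0,0],[0.6,0.1,7.5,0,0,0,0],[0.6,0.1,9.5,0,0,0,0],[0.6,0.1,11,0,0,0,0],[0.6,0.1,11.6,0,0,0,0],[0.6,0.1,11.6,0,0,0,0],[0.2,0.1,11.6,0,0,0,0],[0,0.1,11.6,0,0,0,0],[0,0.1,11.6,0,0,0,0],[0,0.1,11.6,0,0,0,0],[0,0.1,11.6,0,0,0,0],[0,0.1,11.6,0,0,0,0]]'; python3 -m inch '[[0,0,-2,0,0,0,0],[0,0,-5,0,0,0,0],[0,0,-9,0,0,0,0],[0,0,-13,0,0,0,0],[0,0,-17,0,0,0,0],[0,0,-18,0,0,0,0],[0,0,-18,0,0,0,0]]'
python3 - <<'E'
from h import *
st(); save('wrist','w11.png'); 
for y in(80,0,-80):
    a=np.radians(28.9);print([608.3-0, ], np.array([606.8+ (5*np.cos(a)-(222+y)*np.sin(a)),31.5+5*np.sin(a)+(222+y)*np.cos(a)]))
E
```

```text
clock: 21.82
position: [407.4, -348.9, 63.9]
ee_rot: [0.176, -0.684, 0.685, -0.177]
contact_force: [-0.1, 1.3, 3.4]
gripper_width: 28.4
clock: 22.4
position: [407.9, -349.5, 247.0]
ee_rot: [0.174, -0.683, 0.687, -0.179]
contact_force: [-0.6, 0.2, -1.8]
gripper_width: 28.7
t 22.4 p [ 407.9 -349.5  247. ] q [ 0.1739 -0.6827  0.6869 -0.1787] J [-0.41  0.23 -0.22  0.   -1.11  2.48] F [-0.6  0.2 -1.8] w 28.7
[608.3] [465.22604289 298.30669907]
[608.3] [503.88863355 228.26953691]
[608.3] [542.55122421 158.23237475]
```

View pics/w11.png

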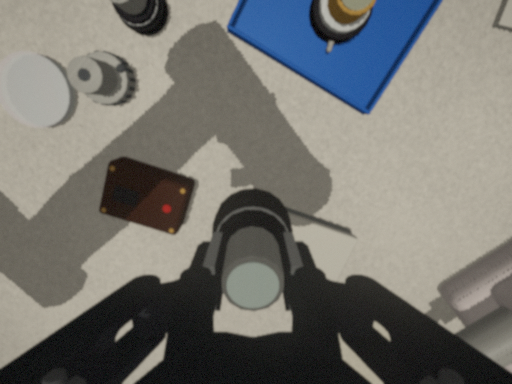

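Run:
```python
from h import *
go([430,0,250],209)
```

```text
shift cm [-18.86  -0.62 -29.4 ] rot [ 0.  89.8 -0.2] rows>= 13
```

```bash
python3 -m inch '[[0,-18.9,-0.6,-29.4,0,89.8,0],[0,-18.9,-0.6,-29.4,0,89.8,0],[0,-18.9,-0.6,-29.4,0,89.8,0],[0,-18.9,-0.6,-29.4,0,89.8,0],[0,-18.9,-0.6,-29.4,0,89.8,0],[0,-18.9,-0.6,-29.4,0,89.8,0],[0,-18.9,-0.6,-29.4,0,89.8,0],[0,-18.9,-0.6,-29.4,0,89.8,0],[0,-18.9,-0.6,-29.4,0,89.8,0],[0,-18.9,-0.6,-29.4,0,89.8,0],[0,-18.9,-0.6,-29.4,0,89.8,0],[0,-18.9,-0.6,-29.4,0,89.8,0],[0,-18.9,-0.6,-29.4,0,89.8,0],[0,-18.9,-0.6,-29.4,0,89.8,0],[0,-18.9,-0.6,-29.4,0,89.8,0]]'
python3 - <<'E'
from h import *
st();go([465,298,230],119)
E
```

```text
clock: 23.7
position: [428.7, -0.0, 246.4]
ee_rot: [-0.358, -0.608, 0.61, 0.361]
contact_force: [0.0, -0.8, -0.6]
gripper_width: 28.5
t 23.7 p [428.7  -0.  246.4] q [-0.3579 -0.6077  0.6103  0.3607] J [ 0.38  0.05 -0.44 -0.   -1.08  0.12] F [ 0.  -0.8 -0.6] w 28.5
shift cm [ 24.33   1.58 -17.6 ] rot [-0.3 89.9 -0.2] rows>= 13
```

```bash
python3 -m inch '[[0,24.3,0,-17.6,0,90,0],[0,24.3,0,-17.6,0,90,0],[0,24.3,0,-17.6,0,90,0],[0,24.3,0,-17.6,0,90,0],[0,24.3,0,-17.6,0,90,0],[0,24.3,0,-17.6,0,90,0],[0,24.3,0,-17.6,0,90,0],[0,24.3,0,-17.6,0,90,0],[0,24.3,0,-17.6,0,90,0],[0,24.3,0,-17.6,0,90,0],[0,24.3,0,-17.6,0,90,0],[0,24.3,0,-17.6,0,90,0],[0,24.3,1.5,-17.6,0,90,0],[0,24.3,1.5,-17.6,0,90,0],[0,24.3,1.5,-17.6,0,90,0]]'
python3 - <<'E'
from h import *
st();save('wrist','w12.png'); save('side','side12.png'); go([465,298,78],119)
E
```

```text
clock: 24.95
position: [465.1, 297.1, 231.6]
ee_rot: [0.685, 0.177, -0.181, -0.683]
contact_force: [-0.2, 0.1, -1.5]
gripper_width: 28.8
t 24.95 p [465.1 297.1 231.6] q [ 0.685   0.1774 -0.1806 -0.6831] J [ 0.86  0.28 -0.2  -0.   -1.1  -1.92] F [-0.2  0.1 -1.5] w 28.8
shift cm [-0.05 15.54  0.07] rot [ 0.   0.3 -0.1] rows>= 4
```

View pics/w12.png

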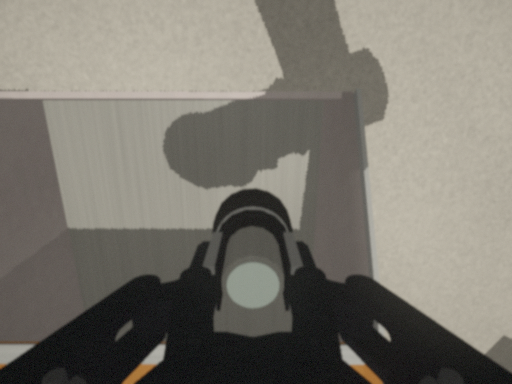

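View pics/side12.png

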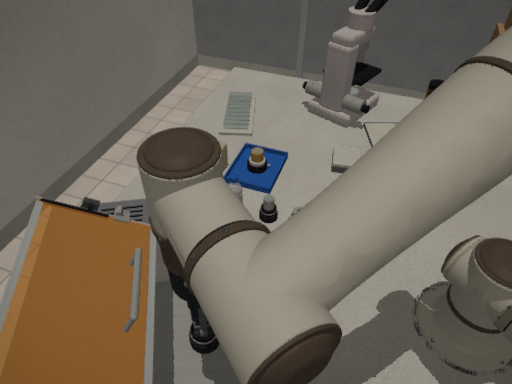

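```bash
python3 -m inch '[[0,0,4,0,0,0,0],[0,0,8,0,0,0,0],[0,0,11.5,0,0,0,0],[0,0,13.5,0,0,0,0],[0,0,14.6,0,0,0,0],[0,0,15.2,0,0,0,0],[0,0,15.4,0,0,0,0],[0,0,15.4,0,0,0,0],[0,0,15.4,0,0,0,0]]'
```

```text
clock: 25.8
position: [466.5, 298.7, 81.0]
ee_rot: [-0.684, -0.179, 0.177, 0.685]
contact_force: [0.7, 0.2, -0.9]
gripper_width: 28.4
```

```bash
python3 -m inch '[[0,0,0.2,0,0,0,0],[0,0,0.35,0,0,0,0],[0,0,0.5,0,0,0,0],[0,0,0.5,0,0,0,0],[0,0,0.5,0,0,0,0]]'
```

```text
clock: 26.22
position: [466.3, 298.4, 75.9]
ee_rot: [-0.684, -0.178, 0.177, 0.685]
contact_force: [-1.5, -1.4, 5.0]
gripper_width: 28.5
```

Contact. I'll release and lift.

```bash
python3 -m inch '[[0.55,0,0,0,0,0,0],[0.55,0,0,0,0,0,0],[0.55,0,0,0,0,0,0],[0.55,0,0,0,0,0,0],[0.6,0,-3,0,0,0,0],[0.6,0,-6.5,0,0,0,0],[0.6,0,-10.5,0,0,0,0],[0.6,0,-14.5,0,0,0,0],[0.6,0,-17,0,0,0,0],[0.6,0,-17,0,0,0,0]]'
python3 - <<'E'
from h import *
st();save('wrist','w13.png'); save('side','side13.png'); go([420,-150,240],119); go([440,80,250],119)
E
```

```text
clock: 27.05
position: [468.4, 300.0, 251.8]
ee_rot: [-0.682, -0.182, 0.174, 0.686]
contact_force: [-0.2, -0.3, 0.4]
gripper_width: 51.5
t 27.05 p [468.4 300.  251.8] q [-0.6823 -0.1821  0.1735  0.6864] J [ 0.86  0.26 -0.17  0.   -1.13 -1.93] F [-0.2 -0.3  0.4] w 51.5
shift cm [-25.78   0.46 -36.96] rot [-0.1  0.1  0.1] rows>= 11
shift cm [-12.86  -0.49 -17.82] rot [-0.1  0.1  0.1] rows>= 6
```

View pics/w13.png

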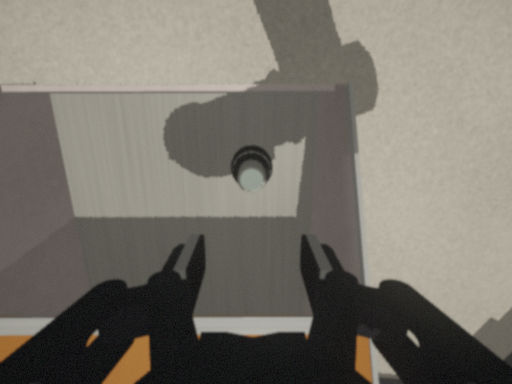

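View pics/side13.png

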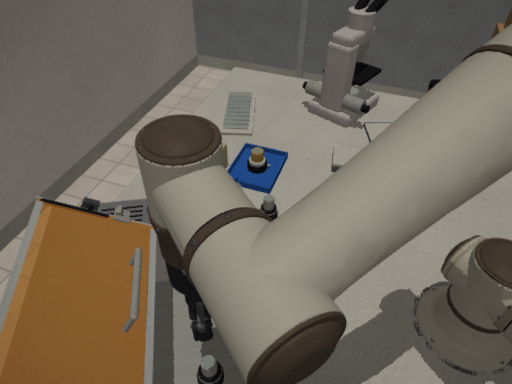

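```bash
python3 -m inch '[[0.7,-4,0,-5,0,0,0],[0.7,-25.8,0.5,-37,0,0,0],[0.7,-25.8,0.5,-37,0,0,0],[0.7,-25.8,0.5,-37,0,0,0],[0.7,-25.8,0.5,-37,0,0,0],[0.7,-25.8,0.5,-37,0,0,0],[0.7,-25.8,0.5,-37,0,0,0],[0.7,-25.8,0.5,-37,0,0,0],[0.7,-25.8,3.5,-37,0,0,0],[0.7,-25.8,6,-37,0,0,0],[0.7,-25.8,6,-37,0,0,0],[0.7,-25.8,6,-37,0,0,0],[0.7,-25.8,6,-37,0,0,0],[0.7,-25.8,6,-37,0,0,0]]'
python3 - <<'E'
from h import *
st();save('wrist','w14.png'); save('side','side14.png'); c=cam('wrist'); print(proj('wrist',[420,-150,62],c)); go([420,-150,51],119)
for m in arm.masks_of('focus_knob_a','side')[:3]: print(m['conf'],m['extent'])
E
```

```text
clock: 28.32
position: [419.6, -150.9, 183.7]
ee_rot: [-0.684, -0.176, 0.178, 0.685]
contact_force: [0.5, 0.4, 0.1]
gripper_width: 60.0
t 28.32 p [ 419.6 -150.9  183.7] q [-0.6843 -0.1761  0.178   0.6848] J [ 0.02  0.15 -0.51 -0.   -0.92 -1.09] F [0.5 0.4 0.1] w 60.0
[251.02661926 189.59091151]
shift cm [-0.07 13.4   0.03] rot [0.  0.2 0. ] rows>= 4
```

View pics/w14.png

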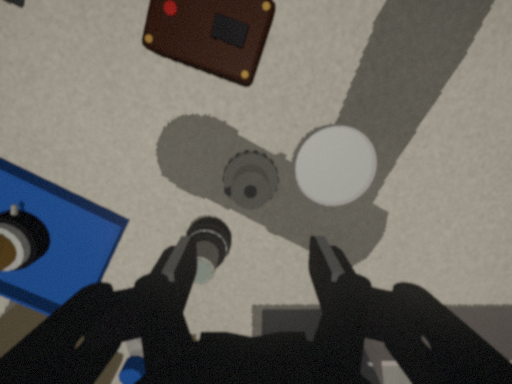

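View pics/side14.png

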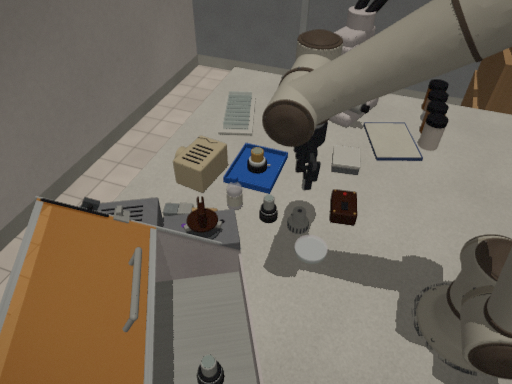

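```bash
python3 -m inch '[[0.6,0,4,0,0,0,0],[0.6,0,8,0,0,0,0],[0.6,0,11,0,0,0,0],[0.6,0,12.6,0,0,0,0],[0.6,0,13.2,0,0,0,0],[0.6,0,13.2,0,0,0,0],[0.2,0,13.2,0,0,0,0],[0,0,13.2,0,0,0,0],[0,0,13.2,0,0,0,0],[0,0,13.2,0,0,0,0],[0,0,13.2,0,0,0,0],[0,0,13.2,0,0,0,0]]'; python3 -m inch '[[0,0,-2,0,0,0,0],[0,0,-5,0,0,0,0],[0,0,-9,0,0,0,0],[0,0,-13,0,0,0,0],[0,0,-17,0,0,0,0],[0,0,-19,0,0,0,0],[0,0,-19,0,0,0,0]]'
python3 - <<'E'
from h import *
st(); save('wrist','w15.png'); go([504,228,235],119)
E
```

```text
clock: 29.47
position: [421.8, -150.5, 54.4]
ee_rot: [0.685, 0.179, -0.176, -0.684]
contact_force: [-0.1, 3.3, 7.4]
gripper_width: 34.5
clock: 30.05
position: [422.4, -151.2, 248.4]
ee_rot: [0.686, 0.182, -0.174, -0.683]
contact_force: [0.6, -0.2, -1.6]
gripper_width: 34.4
t 30.05 p [ 422.4 -151.2  248.4] q [ 0.6859  0.1816 -0.1736 -0.683 ] J [ 0.02  0.08 -0.41  0.   -1.07 -1.09] F [ 0.6 -0.2 -1.6] w 34.4
shift cm [25.66  1.1  29.07] rot [0.2 0.  0.3] rows>= 10
```

View pics/w15.png

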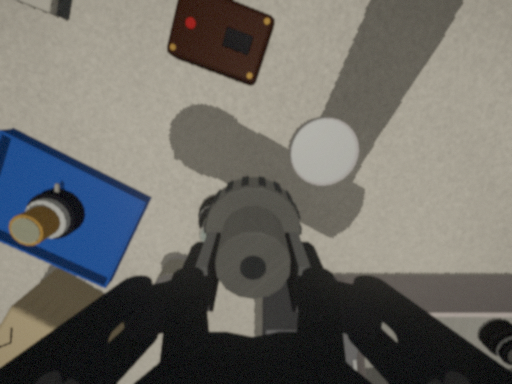

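```bash
python3 -m inch '[[0,25.7,0,29.1,0,0,0],[0,25.7,0,29.1,0,0,0],[0,25.7,0,29.1,0,0,0],[0,25.7,0,29.1,0,0,0],[0,25.7,0,29.1,0,0,0],[0,25.7,0,29.1,0,0,0],[0,25.7,0,29.1,0,0,0],[0,25.7,0,29.1,0,0,0],[0,25.7,0,29.1,0,0,0],[0,25.7,1,29.1,0,0,0],[0,25.7,1,29.1,0,0,0],[0,25.7,1,29.1,0,0,0]]'
python3 - <<'E'
from h import *
st();save('wrist','w16.png'); go([504,228,68],119)
E
```

```text
clock: 31.1
position: [502.0, 228.1, 229.8]
ee_rot: [0.685, 0.176, -0.18, -0.684]
contact_force: [0.5, -0.5, -1.6]
gripper_width: 33.8
t 31.1 p [502.  228.1 229.8] q [ 0.6852  0.1756 -0.1799 -0.6836] J [ 0.72  0.28 -0.2  -0.   -1.1  -1.78] F [ 0.5 -0.5 -1.6] w 33.8
shift cm [ 0.25 16.29 -0.02] rot [ 0.   0.1 -0.3] rows>= 4
```

View pics/w16.png

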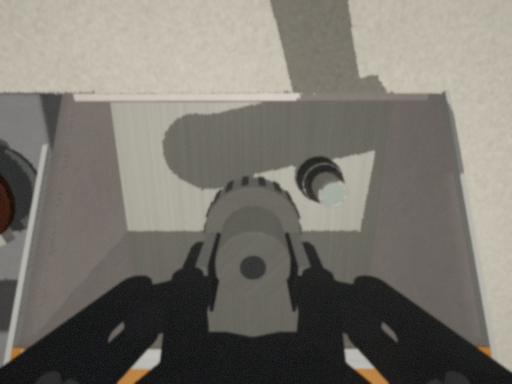

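```bash
python3 -m inch '[[0,0.1,4,0,0,0,0],[0,0.2,8,0,0,0,0],[0,0.2,12,0,0,0,0],[0,0.2,14.5,0,0,0,0],[0,0.2,15.6,0,0,0,0],[0,0.2,16,0,0,0,0],[0,0.2,16.2,0,0,0,0],[0,0.2,16.2,0,0,0,0],[0,0.2,16.2,0,0,0,0]]'
```

```text
clock: 31.9
position: [505.9, 229.5, 72.3]
ee_rot: [-0.684, -0.178, 0.176, 0.685]
contact_force: [0.2, -0.1, -0.7]
gripper_width: 34.4
```

```bash
python3 -m inch '[[0,0,0.2,0,0,0,0],[0,0,0.4,0,0,0,0],[0,0,0.55,0,0,0,0],[0,0,0.6,0,0,0,0],[0,0,0.6,0,0,0,0]]'
```

```text
clock: 32.32
position: [505.4, 229.7, 66.4]
ee_rot: [-0.684, -0.178, 0.177, 0.684]
contact_force: [-1.7, -1.5, 6.8]
gripper_width: 34.4
```

```bash
python3 -m inch '[[0.6,0,0,0,0,0,0],[0.6,0,0,0,0,0,0],[0.6,0,0,0,0,0,0],[0.6,0,0,0,0,0,0],[0.6,0,-3,0,0,0,0],[0.6,0,-6.5,0,0,0,0],[0.6,0,-10.5,0,0,0,0],[0.6,0,-14.5,0,0,0,0],[0.6,0,-18,0,0,0,0],[0.6,0,-18,0,0,0,0]]'
python3 - <<'E'
from h import *
st();save('wrist','w17.png'); save('side','side17.png'); go([507,-156,240],119)
E
```

```text
clock: 33.15
position: [508.7, 231.4, 253.5]
ee_rot: [-0.683, -0.184, 0.172, 0.686]
contact_force: [0.6, 0.5, 0.9]
gripper_width: 51.4
t 33.15 p [508.7 231.4 253.5] q [-0.6828 -0.1836  0.1724  0.6859] J [ 0.72  0.26 -0.16  0.   -1.13 -1.78] F [0.6 0.5 0.9] w 51.4
shift cm [-18.62   0.53 -33.8 ] rot [-0.1  0.1  0.2] rows>= 10
```

View pics/w17.png

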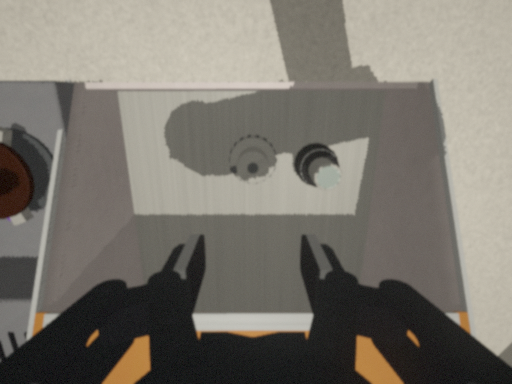

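View pics/side17.png

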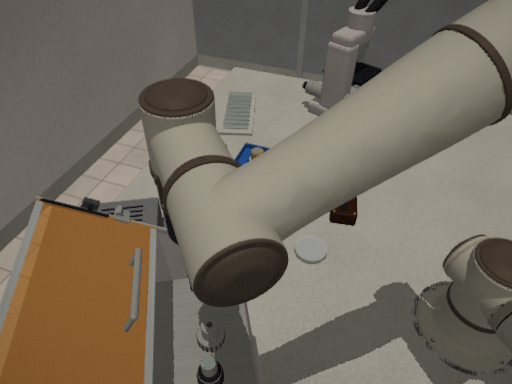

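```bash
python3 -m inch '[[0.7,-18.6,0.5,-33.8,0,0,0],[0.7,-18.6,0.5,-33.8,0,0,0],[0.7,-18.6,0.5,-33.8,0,0,0],[0.7,-18.6,0.5,-33.8,0,0,0],[0.7,-18.6,0.5,-33.8,0,0,0],[0.7,-18.6,0.5,-33.8,0,0,0],[0.7,-18.6,0.5,-33.8,0,0,0],[0.7,-18.6,0.5,-33.8,0,0,0],[0.7,-18.6,3.5,-33.8,0,0,0],[0.7,-18.6,6,-33.8,0,0,0],[0.7,-18.6,6,-33.8,0,0,0],[0.7,-18.6,6,-33.8,0,0,0]]'
python3 - <<'E'
from h import *
st();save('wrist','w18.png'); save('side','side18.png'); save('scene','scene18.png');c=cam('wrist'); print(proj('wrist',[507,-156,74],c)); go([507,-156,62],119)
for n in ['scene','side']:
  for l in ['eyepiece_a','focus_knob_a']:
    for m in arm.masks_of(l,n)[:4]: print(n,l,round(m['conf'],2),m['extent'])
E
```

```text
clock: 34.25
position: [504.7, -157.2, 181.5]
ee_rot: [-0.684, -0.174, 0.179, 0.685]
contact_force: [0.8, 0.4, -0.2]
gripper_width: 59.5
t 34.25 p [ 504.7 -157.2  181.5] q [-0.6839 -0.1739  0.1793  0.6855] J [ 0.    0.29 -0.32 -0.   -0.97 -1.07] F [ 0.8  0.4 -0.2] w 59.5
[250.8195448  193.06413937]
shift cm [-0.09 12.37  0.02] rot [0.1 0.2 0.1] rows>= 3
scene eyepiece_a 0.82 [233.3, 189.3, 22.3, 26.2]
scene eyepiece_a 0.49 [127.8, 204.0, 81.2, 46.0]
scene eyepiece_a 0.17 [277.3, 163.0, 233.0, 164.6]
side eyepiece_a 0.85 [261.4, 193.3, 18.7, 26.7]
side eyepiece_a 0.81 [194.9, 354.9, 28.2, 29.1]
side eyepiece_a 0.48 [195.3, 315.3, 30.5, 35.4]
side focus_knob_a 0.93 [196.8, 314.5, 30.1, 35.9]
side focus_knob_a 0.55 [289.1, 238.1, 38.5, 26.0]
```

View pics/w18.png

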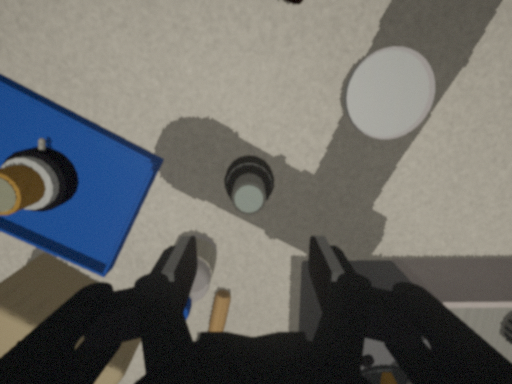

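View pics/side18.png

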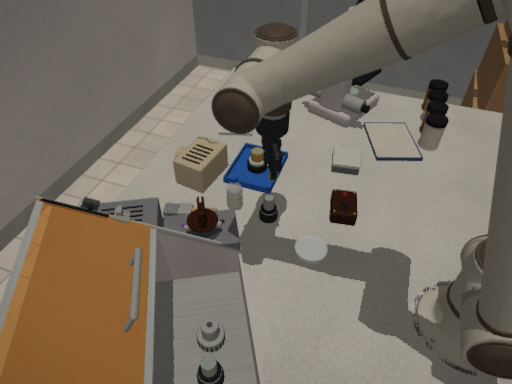

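View pics/scene18.png

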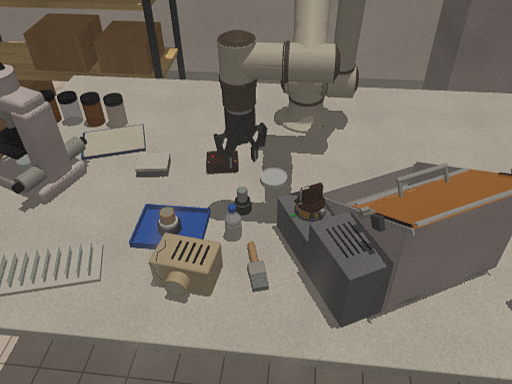

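```bash
python3 -m inch '[[0.6,0.1,4,-0.1,0,0,0],[0.6,0.2,8,-0.1,0,0,0],[0.6,0.2,10.5,-0.1,0,0,0],[0.6,0.2,11.6,-0.1,0,0,0],[0.6,0.2,11.9,-0.1,0,0,0],[0.6,0.2,11.9,-0.1,0,0,0],[0.2,0.2,11.9,-0.1,0,0,0],[0,0.2,11.9,-0.1,0,0,0],[0,0.2,11.9,-0.1,0,0,0],[0,0.2,11.9,-0.1,0,0,0],[0,0.2,11.9,-0.1,0,0,0],[0,0.2,11.9,-0.1,0,0,0]]'; python3 -m inch '[[0,0,-2,0,0,0,0],[0,0,-5,0,0,0,0],[0,0,-9,0,0,0,0],[0,0,-13,0,0,0,0],[0,0,-17,0,0,0,0],[0,0,-19,0,0,0,0],[0,0,-19,0,0,0,0]]'
python3 - <<'E'
from h import *
st(); save('wrist','w19.png'); go([450,60,250],119);go([542.5,158,235],119)
E
```

```text
clock: 35.6
position: [510.4, -156.2, 67.5]
ee_rot: [0.685, 0.179, -0.176, -0.684]
contact_force: [0.7, 1.6, 6.0]
gripper_width: 28.2
clock: 36.18
position: [511.3, -156.7, 262.0]
ee_rot: [0.686, 0.182, -0.174, -0.683]
contact_force: [0.4, 0.4, -0.1]
gripper_width: 28.4
t 36.18 p [ 511.3 -156.7  262. ] q [ 0.6859  0.1816 -0.1737 -0.6829] J [ 0.01  0.22 -0.2   0.   -1.14 -1.07] F [ 0.4  0.4 -0.1] w 28.4
shift cm [ 5.27  0.82 21.8 ] rot [0.2 0.1 0.3] rows>= 6
shift cm [18.11  2.38 25.88] rot [0.2 0.1 0.3] rows>= 8
```

View pics/w19.png

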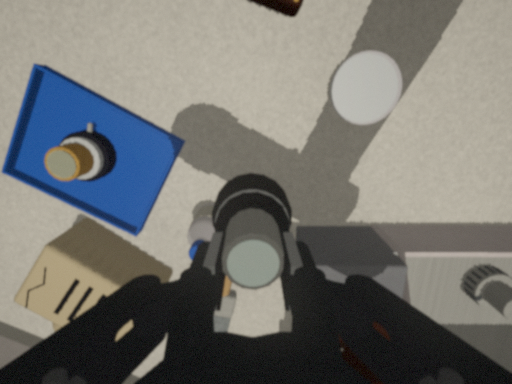

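```bash
python3 -m inch '[[0,5.3,0,21.8,0,0,0],[0,5.3,0,21.8,0,0,0],[0,5.3,0,21.8,0,0,0],[0,5.3,0,21.8,0,0,0],[0,5.3,0,21.8,0,0,0],[0,18.1,0,25.9,0,0,0],[0,18.1,0,25.9,0,0,0],[0,18.1,0,25.9,0,0,0],[0,18.1,0,25.9,0,0,0],[0,18.1,2,25.9,0,0,0],[0,18.1,2,25.9,0,0,0],[0,18.1,2,25.9,0,0,0]]'
python3 - <<'E'
from h import *
st();save('wrist','w20.png'); go([542.5,158.5,79.5],119)
E
```

```text
clock: 37.23
position: [539.6, 157.3, 232.8]
ee_rot: [0.685, 0.175, -0.18, -0.684]
contact_force: [-0.7, -0.2, -0.8]
gripper_width: 27.8
t 37.23 p [539.6 157.3 232.8] q [ 0.685   0.1748 -0.18   -0.6839] J [ 0.57  0.3  -0.17 -0.   -1.11 -1.63] F [-0.7 -0.2 -0.8] w 27.8
shift cm [3.000e-01 1.549e+01 1.000e-02] rot [ 0.   0.1 -0.2] rows>= 4
```

View pics/w20.png

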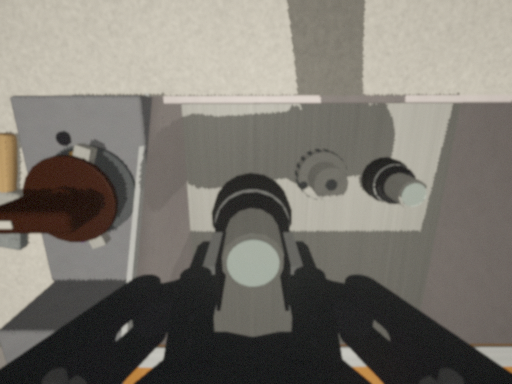

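```bash
python3 -m inch '[[0,0.1,4,0,0,0,0],[0,0.2,8,0,0,0,0],[0,0.2,11,0,0,0,0],[0,0.2,13.5,0,0,0,0],[0,0.2,14.6,0,0,0,0],[0,0.2,15.1,0,0,0,0],[0,0.2,15.3,0,0,0,0],[0,0.2,15.3,0,0,0,0],[0,0.2,15.3,0,0,0,0]]'
```

```text
clock: 38.03
position: [544.2, 159.5, 84.7]
ee_rot: [-0.684, -0.179, 0.176, 0.685]
contact_force: [0.0, 1.4, -0.5]
gripper_width: 28.0
```

```bash
python3 -m inch '[[0,0,0.2,0,0,0,0],[0,0,0.35,0,0,0,0],[0,0,0.5,0,0,0,0],[0,0,0.52,0,0,0,0],[0,0,0.52,0,0,0,0]]'
```

```text
clock: 38.45
position: [543.9, 159.3, 79.5]
ee_rot: [0.684, 0.179, -0.177, -0.684]
contact_force: [-3.4, -0.5, 6.2]
gripper_width: 28.4
```

```bash
python3 -m inch '[[0.55,0,0,0,0,0,0],[0.55,0,0,0,0,0,0],[0.55,0,0,0,0,0,0],[0.55,0,0,0,0,0,0],[0.55,0,-3,0,0,0,0],[0.55,0,-6.5,0,0,0,0],[0.55,0,-10.5,0,0,0,0],[0.55,0,-14.5,0,0,0,0],[0.55,0,-18,0,0,0,0],[0.55,0,-21,0,0,0,0],[0.55,0,-21,0,0,0,0]]'
python3 - <<'E'
from h import *
st();save('wrist','w21.png'); save('side','side21.png'); save('scene','scene21.png'); go([440,0,340],209)
E
```

```text
clock: 39.37
position: [546.1, 159.9, 295.4]
ee_rot: [-0.684, -0.183, 0.173, 0.685]
contact_force: [1.1, -0.7, 0.2]
gripper_width: 47.0
t 39.37 p [546.1 159.9 295.4] q [-0.6838 -0.1829  0.1727  0.685 ] J [ 0.57  0.25 -0.07  0.   -1.23 -1.63] F [ 1.1 -0.7  0.2] w 47.0
shift cm [-16.7   -5.29  -8.91] rot [ -0.1 -89.9   0. ] rows>= 13
```

View pics/w21.png

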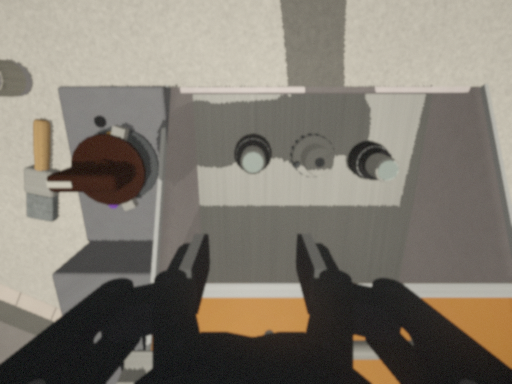

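View pics/scene21.png

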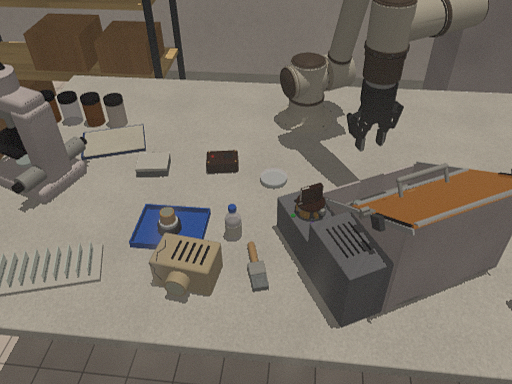

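Run:
```python
from h import *
a=cv2.imread('pics/scene21.png')[260:384,400:512]; cv2.imwrite('pics/c7.png',cv2.resize(a,None,fx=5,fy=4,interpolation=cv2.INTER_CUBIC)); print(atz('scene',509,304,0))
c=cam('side'); print([atz('side',u,v,0,c).round(0) for u,v in((0,383),(255,383),(511,383),(300,300),(511,150))])
c=cam('scene'); print([atz('scene',u,v,0,c).round(0) for u,v in((511,383),(511,100),(420,160),(500,180))])
```

```text
[763.31856081 505.52113951   0.        ]
[array([854., 447.,   0.]), array([387., 273.,   0.]), array([-85.,  98.,   0.]), array([352.,  64.,   0.]), array([-169., -746.,    0.])]
[array([960., 455.,   0.]), array([-190.,  776.,    0.]), array([223., 380.,   0.]), array([301., 607.,   0.])]
```

View pics/c7.png

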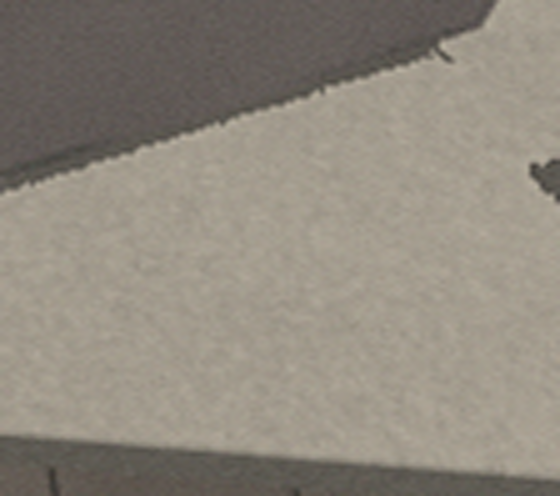

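View pics/side21.png

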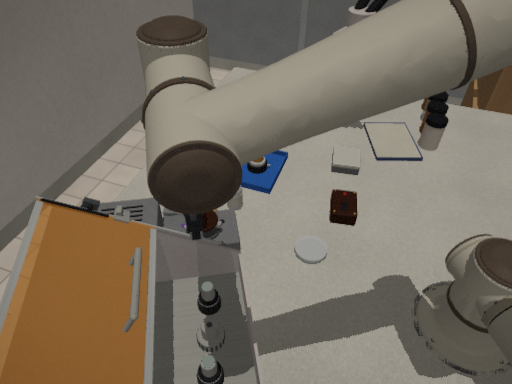

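Run:
```python
from h import *
go([380,400,400],209)
```

```text
shift cm [ -2.52 -11.27  28.98] rot [ -0.1 -89.9   0. ] rows>= 13
```

```bash
python3 -m inch '[[0.5,0,-4,0,0,0,0],[0.5,-0.5,-8,2,0,-10,0],[0.5,-1,-11.3,8,0,-90,0],[0.5,-2.5,-11.3,29,0,-90,0],[0.5,-2.5,-11.3,29,0,-90,0],[0.5,-2.5,-11.3,29,0,-90,0],[0.5,-2.5,-11.3,29,0,-90,0],[0.5,-2.5,-11.3,29,0,-90,0],[0.5,-2.5,-11.3,29,0,-90,0],[0.5,-2.5,-11.3,29,0,-90,0],[0.5,-2.5,-11.3,29,0,-90,0],[0.5,-2.5,-11.3,29,0,-90,0],[0.5,-2.5,-11.3,29,0,-90,0],[0.5,-2.5,-11.3,29,0,-90,0],[0.5,-2.5,-11.3,29,0,-90,0],[0.5,-2.5,-11.3,29,0,-90,0],[0.5,-2.5,-11.3,29,0,-90,0]]'
python3 - <<'E'
from h import *
st();save('wrist','w22.png'); go([603,284,330],209)
for l in ['eyepiece_a','focus_knob_a']:
    for m in arm.masks_of(l,'wrist')[:4]: print(l,round(m['conf'],2),m['extent'])
E
```

```text
clock: 40.93
position: [380.3, 400.3, 399.4]
ee_rot: [-0.359, -0.608, 0.61, 0.359]
contact_force: [-0.1, -0.8, -0.3]
gripper_width: 42.9
t 40.93 p [380.3 400.3 399.4] q [-0.359  -0.6084  0.61    0.359 ] J [ 1.1   0.19  0.11 -0.   -1.49 -0.6 ] F [-0.1 -0.8 -0.3] w 42.9
shift cm [-20.96   6.97 -13.85] rot [-0.1 -0.  -0. ] rows>= 7
eyepiece_a 0.9 [217.7, 48.8, 29.8, 37.3]
focus_knob_a 0.88 [217.7, 0.0, 38.0, 34.1]
```

View pics/w22.png

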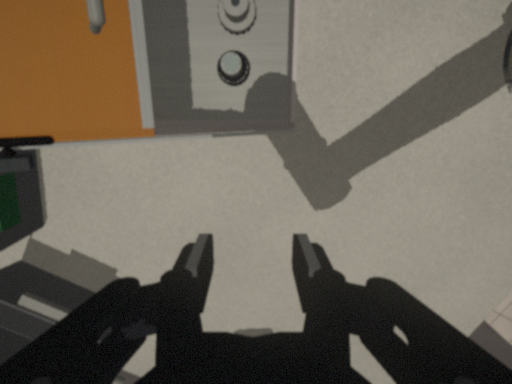

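```bash
python3 -m inch '[[0.5,-20.9,6,-13.7,0,0,0],[0.5,-20.9,6,-13.7,0,0,0],[0.5,-20.9,6,-13.7,0,0,0],[0.5,-20.9,6,-13.7,0,0,0],[0.5,-20.9,6,-13.7,0,0,0],[0.5,-20.9,6,-13.7,0,0,0],[0.5,-20.9,6,-13.7,0,0,0],[0.5,-20.9,6,-13.7,0,0,0],[0.5,-20.9,6,-13.7,0,0,0]]'
python3 - <<'E'
from h import *
st();save('wrist','w23.png'); go([600,282.5,250],209); c=cam('wrist')
ax=np.array([-np.sin(np.radians(28.9)),np.cos(np.radians(28.9)),0])
for s in (-65,65): print(proj('wrist',np.array([600,282.5,246])+s*ax,c))
E
```

```text
clock: 41.83
position: [601.8, 284.0, 340.1]
ee_rot: [-0.359, -0.609, 0.61, 0.359]
contact_force: [-0.5, 0.1, -0.1]
gripper_width: 42.4
t 41.83 p [601.8 284.  340.1] q [-0.3588 -0.609   0.6095  0.359 ] J [ 0.68  0.42  0.28 -0.   -1.43 -0.18] F [-0.5  0.1 -0.1] w 42.4
shift cm [-0.12  9.11  0.22] rot [0.  0.1 0. ] rows>= 3
[257.75606365 114.74132412]
[256.44791232 270.09251863]
```

View pics/w23.png

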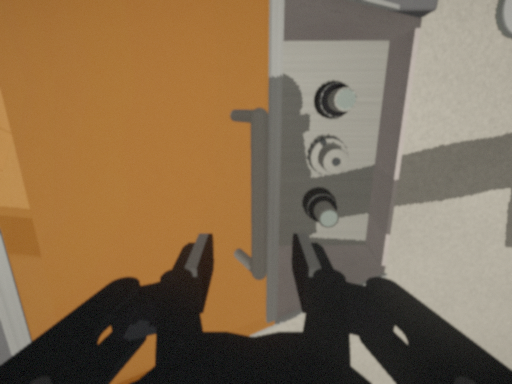

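```bash
python3 -m inch '[[0.5,-0.1,3,0.4,0,0,0],[0.5,-0.1,6,0.4,0,0,0],[0.5,-0.1,7.8,0.4,0,0,0],[0.5,-0.1,8.6,0.4,0,0,0],[0.5,-0.1,9,0.4,0,0,0],[0.5,-0.1,9.1,0.4,0,0,0],[0,-0.1,9.1,0.4,0,0,0],[0,-0.1,9.1,0.4,0,0,0],[0,-0.1,9.1,0.4,0,0,0],[0,-0.1,9.1,0.4,0,0,0],[0,-0.1,9.1,0.4,0,0,0],[0,-0.1,9.1,0.4,0,0,0]]'
```

```text
clock: 42.88
position: [597.4, 280.9, 251.4]
ee_rot: [-0.358, -0.609, 0.61, 0.359]
contact_force: [-5.5, -0.8, 4.0]
gripper_width: 10.9
```

```bash
python3 -m inch '[[0,0,0.25,0.43,0,0,0],[0,0,0.75,1.3,0,0,0],[0,0,1.5,2.6,0,0,0],[0,0,2.25,3.9,0,0,0],[0,0,3,5.2,0,0,0],[0,0,3.75,6.5,0,0,0],[0,0,4.5,7.8,0,0,0],[0,0,5.25,9.1,0,0,0],[0,0,6,10.4,0,0,0],[0,0,6.75,11.7,0,0,0],[0,0,7.25,12.55,0,0,0],[0,0,7.5,13,0,0,0],[0,0,7.5,13,0,0,0]]'
```

```text
clock: 43.97
position: [482.1, 216.4, 175.0]
ee_rot: [-0.358, -0.608, 0.611, 0.36]
contact_force: [-6.8, -1.8, 5.5]
gripper_width: 10.7
```

```bash
python3 -m inch '[[0,0,0.6,1.04,0,0,0],[0,0,1.2,2.08,0,0,0],[0,0,1.8,3.1,0,0,0],[0,0,2.2,3.8,0,0,0],[0,0,2.5,4.3,0,0,0],[0,0,2.7,4.65,0,0,0],[0,0,2.8,4.85,0,0,0],[0,0,2.85,4.95,0,0,0],[0,0,2.85,4.95,0,0,0]]'
```

```text
clock: 44.72
position: [441.4, 193.6, 148.0]
ee_rot: [-0.359, -0.609, 0.61, 0.358]
contact_force: [-5.2, -2.1, 9.0]
gripper_width: 10.5
```

```bash
python3 -m inch '[[0,0,0.15,0.26,0,0,0],[0,0,0.3,0.5,0,0,0],[0,0,0.3,0.5,0,0,0],[0,0,0.3,0.5,0,0,0]]'
```

```text
clock: 45.05
position: [441.2, 193.6, 148.0]
ee_rot: [0.36, 0.613, -0.607, -0.356]
contact_force: [0.7, -1.9, 15.6]
gripper_width: 10.7
```

The sash stopped against its end, and force rose with no motion. I'll release it and move to the selector.

```bash
python3 -m inch '[[0.5,0,0,0,0,0,0],[0.5,0,0,0,0,0,0],[0.5,0,0,0,0,0,0],[0.5,0,0,0,0,0,0],[0.5,0,-3,0,0,0,0],[0.5,0,-7,0,0,0,0],[0.5,0,-11,0,0,0,0],[0.5,0,-15,0,0,0,0],[0.5,0,-15,0,0,0,0]]'
python3 - <<'E'
from h import *
st();save('wrist','w24.png'); go([608,32,280],209)
E
```

```text
clock: 45.8
position: [440.9, 193.7, 301.7]
ee_rot: [0.361, 0.615, -0.605, -0.355]
contact_force: [0.9, 0.5, 0.5]
gripper_width: 42.6
t 45.8 p [440.9 193.7 301.7] q [ 0.3609  0.6149 -0.6046 -0.3552] J [ 0.75  0.09 -0.25  0.   -1.21 -0.25] F [0.9 0.5 0.5] w 42.6
shift cm [-22.29   1.79  -6.9 ] rot [0.6 0.1 0.1] rows>= 6
```

View pics/w24.png

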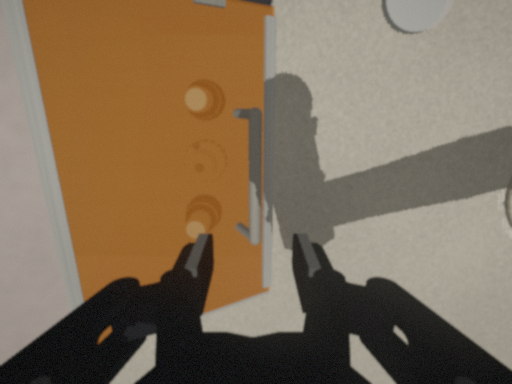

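```bash
python3 -m inch '[[0.6,-22.3,0,-6.9,0,0,0],[0.6,-22.3,0,-6.9,0,0,0],[0.6,-22.3,0,-6.9,0,0,0],[0.6,-22.3,0,-6.9,0,0,0],[0.6,-22.3,0,-6.9,0,0,0],[0.6,-22.3,0,-6.9,0,0,0],[0.6,-22.3,1,-6.9,0,0,0],[0.6,-22.3,1.8,-6.9,0,0,0],[0.6,-22.3,1.8,-6.9,0,0,0]]'
python3 - <<'E'
from h import *
st();save('wrist','w25.png'); save('scene','scene25.png'); go([608,32.3,177],209); c=cam('wrist');print(proj('wrist',[608,32.3,190],c))
E
```

```text
clock: 46.6
position: [604.1, 30.4, 271.1]
ee_rot: [-0.357, -0.608, 0.611, 0.361]
contact_force: [-1.5, 0.9, -0.3]
gripper_width: 51.3
t 46.6 p [604.1  30.4 271.1] q [-0.3566 -0.6078  0.6109  0.3608] J [ 0.32  0.34 -0.   -0.   -1.23  0.19] F [-1.5  0.9 -0.3] w 51.3
shift cm [-0.05  9.71 -0.34] rot [-0.1  0.1  0. ] rows>= 3
[249.9552558  204.28518739]
```

View pics/w25.png

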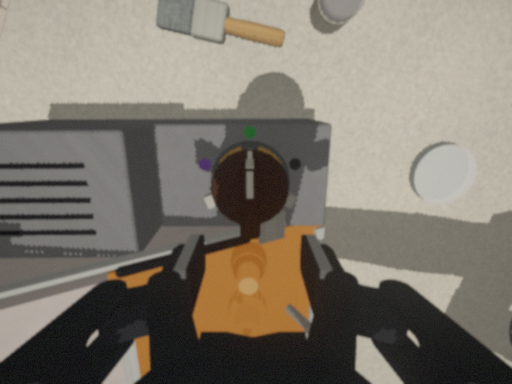

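View pics/scene25.png

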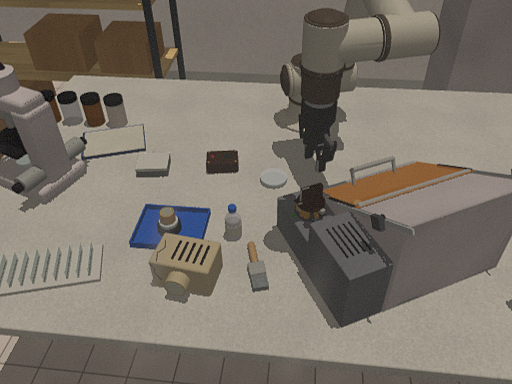

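```bash
python3 -m inch '[[0.6,0,3,-0.2,0,0,0],[0.6,0,6,-0.2,0,0,0],[0.6,0,8,-0.2,0,0,0],[0.6,0,9,-0.2,0,0,0],[0.6,0,9.4,-0.2,0,0,0],[0.6,0,9.4,-0.2,0,0,0],[0.2,0,9.4,-0.2,0,0,0],[0,0,9.4,-0.2,0,0,0],[0,0,9.4,-0.2,0,0,0],[0,0,9.4,-0.2,0,0,0],[0,0,9.4,-0.2,0,0,0],[0,0,9.4,-0.2,0,0,0]]'
```

```text
clock: 47.7
position: [606.3, 30.3, 183.1]
ee_rot: [-0.358, -0.609, 0.61, 0.359]
contact_force: [-5.8, -1.5, 5.5]
gripper_width: 15.3
```

```bash
python3 -m inch '[[0,0,-0.4,0,0,0,0],[0,0,-0.8,0,0,0,0],[0,0,-1.2,0,0,0,0],[0,0,-1.6,0,0,0,0],[0,0,-1.75,0,0,0,0],[0,0,-1.75,0,0,0,0],[0,0,-1.75,0,0,0,0]]'
```

```text
clock: 48.28
position: [606.3, 30.4, 196.6]
ee_rot: [-0.357, -0.608, 0.611, 0.36]
contact_force: [0.0, -5.8, -13.2]
gripper_width: 14.5
```

```bash
python3 -m inch '[[0,0,0,0,0,-5,0],[0,0,0,0,0,-11,0],[0,0,0,0,0,-17,0],[0,0,0,0,0,-23,0],[0,0,0,0,0,-29,0],[0,0,0,0,0,-35,0],[0,0,0,0,0,-41,0],[0,0,0,0,0,-47,0],[0,0,0,0,0,-53,0],[0,0,0,0,0,-59,0],[0,0,0,0,0,-65,0],[0,0,0,0,0,-70,0],[0,0,0,0,0,-70,0],[0,0,0,0,0,-70,0]]';python3 - <<'E'
from h import *
st();save('wrist','w26.png'); 
E
```

```text
clock: 49.45
position: [606.2, 30.3, 196.4]
ee_rot: [0.058, -0.704, 0.705, -0.053]
contact_force: [-1.0, -6.1, -12.1]
gripper_width: 15.1
t 49.45 p [606.2  30.3 196.4] q [ 0.0576 -0.7045  0.7053 -0.0535] J [ 0.32  0.4  -0.11 -0.   -1.07  1.41] F [ -1.   -6.1 -12.1] w 15.1
```

View pics/w26.png

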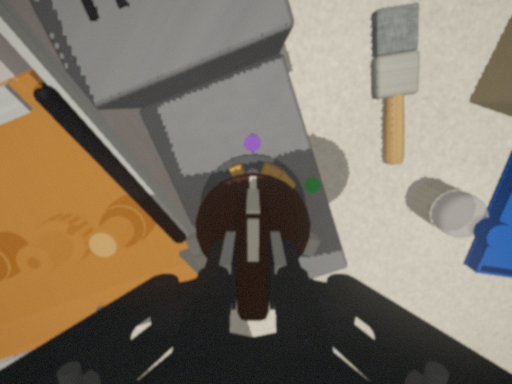

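The pointer lines up with the violet dot at (252,143). I'll lower it and release.

```bash
python3 -m inch '[[0,0,0.4,0,0,0,0],[0,0,0.8,0,0,0,0],[0,0,1.2,0,0,0,0],[0,0,1.5,0,0,0,0],[0,0,1.7,0,0,0,0],[0,0,1.7,0,0,0,0],[0,0,1.7,0,0,0,0]]';  python3 -m inch '[[0.6,0,0,0,0,0,0],[0.6,0,0,0,0,0,0],[0.6,0,0,0,0,0,0],[0.6,0,0,0,0,0,0],[0.6,0,-3,0,0,0,0],[0.6,0,-7,0,0,0,0],[0.6,0,-11,0,0,0,0],[0.6,0,-11,0,0,0,0]]'
python3 - <<'E'
from h import *
st();save('wrist','w27.png'); save('side','side27.png'); go([430,-60,330],250)
E
```

```text
clock: 50.08
position: [606.3, 30.3, 183.1]
ee_rot: [0.057, -0.704, 0.706, -0.055]
contact_force: [-7.3, -4.6, 1.6]
gripper_width: 14.5
clock: 50.75
position: [612.2, 31.8, 302.2]
ee_rot: [-0.05, 0.705, -0.705, 0.063]
contact_force: [0.5, -0.4, 2.2]
gripper_width: 51.2
t 50.75 p [612.2  31.8 302.2] q [-0.0496  0.7049 -0.7047  0.0634] J [ 0.32  0.33  0.05  0.   -1.27  1.41] F [ 0.5 -0.4  2.2] w 51.2
shift cm [19.1  -3.68  6.25] rot [ 0.2 29.1 -0.4] rows>= 5
```

View pics/w27.png

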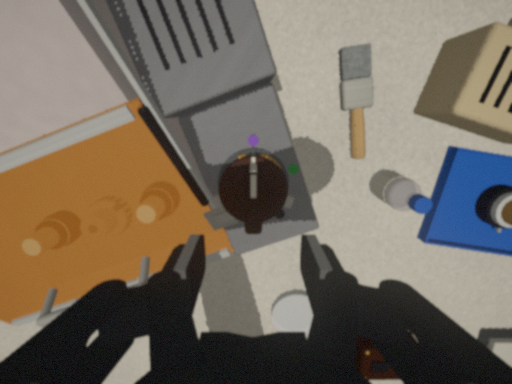

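```bash
python3 -m inch '[[0.6,3,-3,1,0,0,0],[0.6,19,-3.7,6.2,0,29,0],[0.6,19,-3.7,6.2,0,29,0],[0.6,19,-3.7,6.2,0,29,0],[0.6,19,-3.7,6.2,0,29,0],[0.6,19,-3.7,6.2,0,29,0],[0.6,19,-3.7,6.2,0,29,0],[0.6,19,-3.7,6.2,0,29,0]]'
python3 - <<'E'
from h import *
st();save('side','side28.png');save('scene','scene28.png')
c=cam('scene'); o=np.array([608,32,0.]);a=np.radians(369)
b=cv2.imread('pics/scene28.png'); 
for dz,col in((0,(0,255,0)),(16,(0,0,255))):
  for s in(29,-29):
    q=proj('scene',o+[s*np.cos(a),s*np.sin(a),190+dz],c); print(dz,q.round(1)); 
a_=b[150:250,260:370]; cv2.imwrite('pics/c8.png',cv2.resize(a_,None,fx=6,fy=6,interpolation=cv2.INTER_CUBIC))
b=cv2.imread('pics/side28.png')[180:384,0:300]; cv2.imwrite('pics/c9.png',cv2.resize(b,None,fx=2.6,fy=2.6,interpolation=cv2.INTER_CUBIC))
E
```

```text
clock: 51.52
position: [430.0, -59.7, 328.3]
ee_rot: [0.122, 0.697, -0.696, -0.122]
contact_force: [-0.1, 0.7, 0.1]
gripper_width: 51.1
t 51.52 p [430.  -59.7 328.3] q [ 0.1222  0.6966 -0.6964 -0.1222] J [ 0.24 -0.   -0.29 -0.   -1.29  0.98] F [-0.1  0.7  0.1] w 51.1
0 [313.8 194.2]
0 [310.7 178.5]
16 [314.3 189.1]
16 [311.1 173.5]
```

View pics/c8.png

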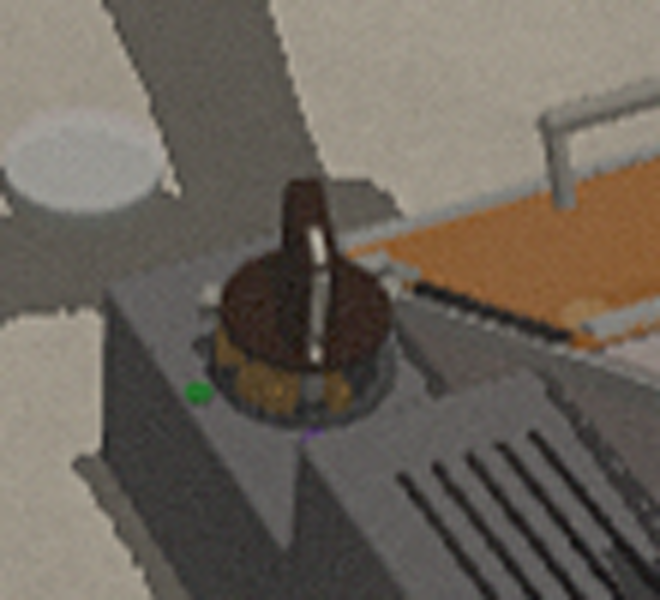

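View pics/c9.png

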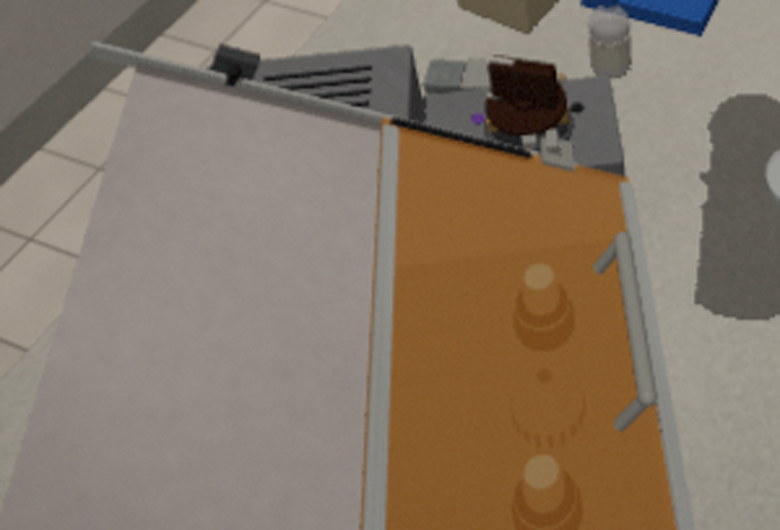

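View pics/scene28.png

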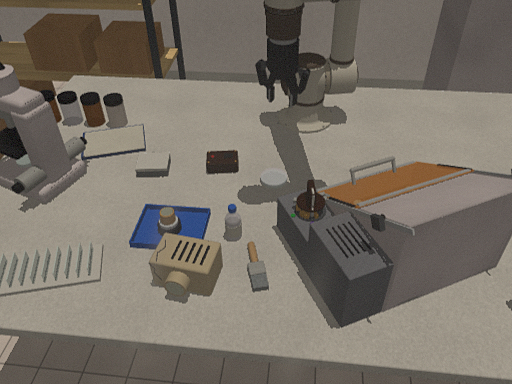

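```bash
python3 -c "
from h import *
print(arm.job_done()); st()"
```

```text
the job is handed in; nothing more can be done
None
the job is handed in; nothing more can be done
```

I finished the batch change and handed it in at about 52 s, well inside the 210 s limit; the hand-in gave no verdict.

**What I did**
- I set the selector to LOAD and slid the sash fully up, where it stayed by itself.
- The condenser stands upright in the middle of the blue tray.
- Three dirty parts were on the bench, two eyepieces and one focus knob. All three now stand upright on the cabinet floor, about 80 mm apart.
- I shut the sash onto its stop, turned the selector to UV and let it drop.

**Last checks**
- **Sash:** the handle read within about 3 mm of its starting position. A further push raised the force with no movement.
- **Selector:** the pointer lines up with the violet dot, and the top of the bar sits where it should when dropped home (image row about 180, against 178.5 expected home and 173.5 lifted).
- **Parts:** the two eyepieces and the focus knob show upright through the amber sash, and the condenser still stands in the tray.
- **Bench:** I saw no dirty parts left in the camera views I took, which included a wrist look left of the cabinet. I noticed nothing else moved.

**Problems:** one malformed move was refused whole and retyped, and nothing moved. Just before the condenser grasp I shifted the hand about 3 mm the wrong way, but the grasp held. No check failed.

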